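# Scoop ice into the turntable bowl

## Robot

A 6-joint arm with a two-finger parallel gripper is mounted at the origin on the work surface. World frame = base frame: x ahead of the robot, y to its left, z up, the work surface at z = 0. Lengths are in m, angles in degrees, forces in N, time in s.
With the tool pointing down it reaches from about 0.375 to 0.9 m from the base axis. Payload 3.1 kg.
Tool frame: the origin (TCP) lies on the centre line of the jaws, within the pads' length; the fingertips stand 19 mm ahead of it and the grasp point (between the pads) is the TCP (tips_ahead is the distance from the TCP to the fingertips, in m); z points along the fingers, y is the line along which they close (so a half turn about z gives the same grasp; the last joint's range is limited). The gripper opens to 87 mm and grips with 3 to 60 N. Pads are 19 mm wide; open, the fingers measure 117 mm over their backs; the gripper's body (75 mm by 190 mm) begins 51 mm behind the grasp point.
Start: joints at [-84.311, 30.224, 82.088, -0, 67.689, -10.227], TCP at [0.171, -0.601, 0.242] pointing down, gripper open.
Joint ranges: [-176.69, 176.69], [-43.24, 126.21], [12.49, 139.97], [-82, 262], [0, 151.66], [-163.58, 163.58]. Speed limits (degrees/s): [159.86, 159.86, 180, 180, 180, 180].

## Interface

Orientations are given as a 3x3 rotation matrix whose columns are the frame's x, y, z axes.
In Python, from rig import read_state, capture, hand_in, trace, landmark_of, tips_ahead gives the robot as it stands.
- The arm moves only by the shell command python3 -m jog 'ROWS'. ROWS is JSON, a list of rows, each an object of numbers: "tx", "ty", "tz": the shift along the tool's x, y, z in cm; "roll": the turn about the tool's z in rad; "jaw": the opening, from 0 (shut) to 1 (fully open). A call has 1 to 8 rows; each row shifts and turns the commanded pose from where the row before left it, along the tool's axes as they then stand; what a row does not reach is not made up. A row lasts 1/10 s, in which the tool goes at most 50 mm and 8.59 degrees, less where a joint would pass 70% of its speed; a pose out of reach is approached as far as the arm can. A call with a gripper value outside its range is refused whole. The fingers move at their own pace and stop on an object; the grip force is fixed at half the most. Time passes only in rows, so rows that do not move let the fingers close. It gives the time, the measured TCP pose, the force, the opening and the grip force at its end, in the units of the state.
- read_state(): the state, without advancing time (a new reading comes with each control period).
- capture(name): name is "scene" or "side" or "wrist"; returns a dict with "img" (420x560x3 uint8, red, green, blue), "vertical_fov" (degrees; the focal length in pixels is half the picture's height over the tangent of half this angle, whatever the lens; pixels are square), "cx", "cy" (the principal point, pixels), "k1" (the pictures are not rectified: a ray, as slopes to the right and down, at radius r is drawn at 1 + k1 r^2 times it, then the intrinsics apply), "cam_to_world" (4x4, takes a point from camera to world coordinates); the wrist camera has in their place "tool_from_camera" (4x4, takes a point from camera to tool coordinates, whose origin is the TCP and whose axes are the flange's). Camera axes: x right, y up, looking along -z (the intrinsics and any distortion apply to the point x, -y, -z); pixel columns grow to the right and rows downward; lengths in m; the calibration is good to about 2 mm. A picture is of the moment at which its call begins: read the wrist's pose just before it. There is no depth.
- hand_in(): hands the job in; it is judged then, once.
Trained networks look in the newest picture that a camera, given by its name, has taken for a name from the list of things; names that differ only in an ending like _2 or _b are one class to them, and where a whole thing is asked for, a point or a joint stands for the part that bears it (a point fixed in the world has none). Each returns a list of dicts, best first, with "p" (0 to 1); they miss things now and then, are a little off and sometimes report something else, mostly with a low value. They report only what shows in the picture. A call takes as long as a camera call. They do not tell look-alikes from the thing itself.
- trace(camera, thing): "pixels" (420x560 bool, what is visible of it) and "bbox" ([left, top, width, height] in pixels, round what is visible of it).
- landmark_of(camera, thing): "point" ([row, column] in pixels: a listed point, or the origin of a listed thing).
The state is a dict: "time_s": time; "joint_positions": joint angles; "qvel": joint speeds; "tau": joint torques, N m; "position": TCP position; "tcp_rot": TCP orientation; "force": force on the tool from outside, world axes, zero at the start; "moment": the same for the moment, N m; "opening": opening from 0.0 (shut) to 1.0 (fully open); "grasp_force": force on a finger pad.
Only numpy, scipy, OpenCV 4.12 (cv2) and the standard library are available. Lean on these libraries where they do the work, as an engineer would, in place of code of your own. Each camera call takes 0.05 s, during which the arm holds its last target. There are 200 camera calls.

## Task

Turn the turntable one stop, so that the white bowl clicks in at the front mark. Then, using the scoop and never your fingers on the ice, put at least two pieces of ice from the black pan into the bowl without leaving any ice elsewhere, and lay the scoop back flat on its rubber mat. Leave the mug and the spice jar where they are.

Things in the scene. Friction and masses are not known exactly. Their poses are not given: they have to be found in the camera images.
- caddy (a joint): turn of the round wooden turntable about its upright axle, rad, seen from above positive = counter-clockwise; it clicks into three stops: -1.05, 0 and +1.05. At 0 the bowl stands at the front mark. Starts near -1.05. Range -1.25 to 1.25; about 0.3 N m turns it over a stop
- caddy_base: fixed black foot under the turntable, origin on the axle at counter height; its -x axis points from the axle to the front mark. The turntable disc is 300 mm across, its top 34 mm above the counter; it carries, fixed to it, the bowl, two lidded jars (up to 123 mm above the counter) across from the bowl, and the central handle
- front_mark (a point): steel block on the black tongue of the foot that sticks out beyond the turntable's rim: the front mark, 190 mm from the axle, 22 mm above the counter
- caddy_handle (a point): centre of the dark wooden T-bar on top of the turntable's axle, 146 mm above the counter. The bar is 84 mm long along this frame's y axis, 16 mm wide along x, 24 mm high; this frame's -x axis points to the bowl and turns with the turntable
- bowl_floor (a point): centre of the inner floor of the white open bowl on the turntable, 90 mm from the axle, 39 mm above the counter; the frame turns with the turntable
- bowl_mouth (a point): centre of the bowl's mouth, at rim height (96 mm above the counter); the mouth is 136 mm across outside, wall 4 mm, depth inside 57 mm
- pan: fixed black rectangular ice pan, open on top: 278 (x) by 104 (y) by 58 mm high, walls and floor 4 mm, inside 270 by 96 mm. Origin at the centre of its underside. The ice lies in its +x half at the start and its -x half is free
- mat: fixed black rubber mat, 260 (x) by 120 (y) by 4 mm thick, origin at the centre of its underside: the scoop's place
- scoop: aluminium ice scoop, open in front (+x) and on top, 0.16 kg. Origin: centre of the underside of its pan, z up. Floor x -50 to +50 mm, 78 wide, 3 thick, thin lip on to x +64; sides 42 mm high behind x = 0, sloping down to the lip; back wall 50 mm high at x -50. A post on the back wall carries a level bar handle from x -60 to -175, 18 mm wide (y), 22 high, centre line 95 mm above the underside
- scoop_grip (a point): point to grip on the handle bar, at x = -95, z = +95 mm in the scoop's frame, same axes
- scoop_lip (a point): middle of the scoop's front edge at its underside, x = +64 mm in the scoop's frame
- mug: white mug, 80 mm wide, 90 mm high, bystander, origin under its centre
- shaker: small amber spice jar with a steel cap, 52 mm wide, 100 mm high, bystander, origin under its centre
- ice0: loose piece of ice, a rod with round ends 26 mm thick and 34 mm long (x axis), origin at its centre, slippery, 16 g
- ice1: loose piece of ice, a rod with round ends 26 mm thick and 34 mm long (x axis), origin at its centre, slippery, 16 g
- ice2: loose piece of ice, a rod with round ends 26 mm thick and 34 mm long (x axis), origin at its centre, slippery, 16 g
- ice3: loose piece of ice, a rod with round ends 26 mm thick and 34 mm long (x axis), origin at its centre, slippery, 16 g
- ice4: loose piece of ice, a rod with round ends 26 mm thick and 34 mm long (x axis), origin at its centre, slippery, 16 g
- ice5: loose piece of ice, a rod with round ends 26 mm thick and 34 mm long (x axis), origin at its centre, slippery, 16 g
Not all that is in view belongs to the job. What is shaped like the ice3 but brown or pink is not meant.

How it is judged (in metres and radians):
On the way, in this order (a step that is already met when the one before it is completed fails the run):
1. the bowl is at the front stop (within 0.13 rad) (value of joint caddy between -0.13 and 0.13 rad and velocity of joint caddy between -0.1 and 0.1 rad/s), for 0.2 s.
2. at least two pieces of ice are in the bowl ((((horizontal distance between ice0 and bowl_floor below 0.06 m and z of ice0 in the frame of bowl_floor between 0 and 0.065 m) and ((horizontal distance between ice1 and bowl_floor below 0.06 m and z of ice1 in the frame of bowl_floor between 0 and 0.065 m) or (horizontal distance between ice2 and bowl_floor below 0.06 m and z of ice2 in the frame of bowl_floor between 0 and 0.065 m) or (horizontal distance between ice3 and bowl_floor below 0.06 m and z of ice3 in the frame of bowl_floor between 0 and 0.065 m) or (horizontal distance between ice4 and bowl_floor below 0.06 m and z of ice4 in the frame of bowl_floor between 0 and 0.065 m) or (horizontal distance between ice5 and bowl_floor below 0.06 m and z of ice5 in the frame of bowl_floor between 0 and 0.065 m))) or ((horizontal distance between ice1 and bowl_floor below 0.06 m and z of ice1 in the frame of bowl_floor between 0 and 0.065 m) and ((horizontal distance between ice2 and bowl_floor below 0.06 m and z of ice2 in the frame of bowl_floor between 0 and 0.065 m) or (horizontal distance between ice3 and bowl_floor below 0.06 m and z of ice3 in the frame of bowl_floor between 0 and 0.065 m) or (horizontal distance between ice4 and bowl_floor below 0.06 m and z of ice4 in the frame of bowl_floor between 0 and 0.065 m) or (horizontal distance between ice5 and bowl_floor below 0.06 m and z of ice5 in the frame of bowl_floor between 0 and 0.065 m))) or ((horizontal distance between ice2 and bowl_floor below 0.06 m and z of ice2 in the frame of bowl_floor between 0 and 0.065 m) and ((horizontal distance between ice3 and bowl_floor below 0.06 m and z of ice3 in the frame of bowl_floor between 0 and 0.065 m) or (horizontal distance between ice4 and bowl_floor below 0.06 m and z of ice4 in the frame of bowl_floor between 0 and 0.065 m) or (horizontal distance between ice5 and bowl_floor below 0.06 m and z of ice5 in the frame of bowl_floor between 0 and 0.065 m))) or ((horizontal distance between ice3 and bowl_floor below 0.06 m and z of ice3 in the frame of bowl_floor between 0 and 0.065 m) and ((horizontal distance between ice4 and bowl_floor below 0.06 m and z of ice4 in the frame of bowl_floor between 0 and 0.065 m) or (horizontal distance between ice5 and bowl_floor below 0.06 m and z of ice5 in the frame of bowl_floor between 0 and 0.065 m))) or ((horizontal distance between ice4 and bowl_floor below 0.06 m and z of ice4 in the frame of bowl_floor between 0 and 0.065 m) and (horizontal distance between ice5 and bowl_floor below 0.06 m and z of ice5 in the frame of bowl_floor between 0 and 0.065 m)))), for 0.2 s.
At the end, for the whole second after the job is handed in: The turntable stands at its front stop (joint within 0.13 rad of 0), at least two pieces of ice lie in the bowl, every other piece is in the bowl or in the pan, and the scoop lies flat (tilt under 0.12 rad, underside within 6 mm of the mat's top) and still, the centre of its pan over the mat (value of joint caddy between -0.13 and 0.13 rad and (((horizontal distance between ice0 and bowl_floor below 0.06 m and z of ice0 in the frame of bowl_floor between 0 and 0.065 m) and ((horizontal distance between ice1 and bowl_floor below 0.06 m and z of ice1 in the frame of bowl_floor between 0 and 0.065 m) or (horizontal distance between ice2 and bowl_floor below 0.06 m and z of ice2 in the frame of bowl_floor between 0 and 0.065 m) or (horizontal distance between ice3 and bowl_floor below 0.06 m and z of ice3 in the frame of bowl_floor between 0 and 0.065 m) or (horizontal distance between ice4 and bowl_floor below 0.06 m and z of ice4 in the frame of bowl_floor between 0 and 0.065 m) or (horizontal distance between ice5 and bowl_floor below 0.06 m and z of ice5 in the frame of bowl_floor between 0 and 0.065 m))) or ((horizontal distance between ice1 and bowl_floor below 0.06 m and z of ice1 in the frame of bowl_floor between 0 and 0.065 m) and ((horizontal distance between ice2 and bowl_floor below 0.06 m and z of ice2 in the frame of bowl_floor between 0 and 0.065 m) or (horizontal distance between ice3 and bowl_floor below 0.06 m and z of ice3 in the frame of bowl_floor between 0 and 0.065 m) or (horizontal distance between ice4 and bowl_floor below 0.06 m and z of ice4 in the frame of bowl_floor between 0 and 0.065 m) or (horizontal distance between ice5 and bowl_floor below 0.06 m and z of ice5 in the frame of bowl_floor between 0 and 0.065 m))) or ((horizontal distance between ice2 and bowl_floor below 0.06 m and z of ice2 in the frame of bowl_floor between 0 and 0.065 m) and ((horizontal distance between ice3 and bowl_floor below 0.06 m and z of ice3 in the frame of bowl_floor between 0 and 0.065 m) or (horizontal distance between ice4 and bowl_floor below 0.06 m and z of ice4 in the frame of bowl_floor between 0 and 0.065 m) or (horizontal distance between ice5 and bowl_floor below 0.06 m and z of ice5 in the frame of bowl_floor between 0 and 0.065 m))) or ((horizontal distance between ice3 and bowl_floor below 0.06 m and z of ice3 in the frame of bowl_floor between 0 and 0.065 m) and ((horizontal distance between ice4 and bowl_floor below 0.06 m and z of ice4 in the frame of bowl_floor between 0 and 0.065 m) or (horizontal distance between ice5 and bowl_floor below 0.06 m and z of ice5 in the frame of bowl_floor between 0 and 0.065 m))) or ((horizontal distance between ice4 and bowl_floor below 0.06 m and z of ice4 in the frame of bowl_floor between 0 and 0.065 m) and (horizontal distance between ice5 and bowl_floor below 0.06 m and z of ice5 in the frame of bowl_floor between 0 and 0.065 m))) and ((horizontal distance between ice0 and bowl_floor below 0.06 m and z of ice0 in the frame of bowl_floor between 0 and 0.065 m) or (x of ice0 in the frame of pan between -0.137 and 0.137 m and y of ice0 in the frame of pan between -0.051 and 0.051 m and z of ice0 in the frame of pan below 0.06 m)) and ((horizontal distance between ice1 and bowl_floor below 0.06 m and z of ice1 in the frame of bowl_floor between 0 and 0.065 m) or (x of ice1 in the frame of pan between -0.137 and 0.137 m and y of ice1 in the frame of pan between -0.051 and 0.051 m and z of ice1 in the frame of pan below 0.06 m)) and ((horizontal distance between ice2 and bowl_floor below 0.06 m and z of ice2 in the frame of bowl_floor between 0 and 0.065 m) or (x of ice2 in the frame of pan between -0.137 and 0.137 m and y of ice2 in the frame of pan between -0.051 and 0.051 m and z of ice2 in the frame of pan below 0.06 m)) and ((horizontal distance between ice3 and bowl_floor below 0.06 m and z of ice3 in the frame of bowl_floor between 0 and 0.065 m) or (x of ice3 in the frame of pan between -0.137 and 0.137 m and y of ice3 in the frame of pan between -0.051 and 0.051 m and z of ice3 in the frame of pan below 0.06 m)) and ((horizontal distance between ice4 and bowl_floor below 0.06 m and z of ice4 in the frame of bowl_floor between 0 and 0.065 m) or (x of ice4 in the frame of pan between -0.137 and 0.137 m and y of ice4 in the frame of pan between -0.051 and 0.051 m and z of ice4 in the frame of pan below 0.06 m)) and ((horizontal distance between ice5 and bowl_floor below 0.06 m and z of ice5 in the frame of bowl_floor between 0 and 0.065 m) or (x of ice5 in the frame of pan between -0.137 and 0.137 m and y of ice5 in the frame of pan between -0.051 and 0.051 m and z of ice5 in the frame of pan below 0.06 m)) and x of scoop in the frame of mat between -0.13 and 0.13 m and y of scoop in the frame of mat between -0.06 and 0.06 m and z of scoop in the frame of mat below 0.01 m and angle between scoop's own z axis and vertical below 0.12 rad and linear speed of scoop below 0.02 m/s); the robot touches nothing.
It fails at once if the fingers touch the ice (contact force between the fingers and ice0 above 0.5 N or contact force between the fingers and ice1 above 0.5 N or contact force between the fingers and ice2 above 0.5 N or contact force between the fingers and ice3 above 0.5 N or contact force between the fingers and ice4 above 0.5 N or contact force between the fingers and ice5 above 0.5 N).
It fails at once if a bystander is shifted by more than 30 mm or tipped (distance of any of mug, shaker from where it was at the start of the episode above 0.03 m or angle between any of mug, shaker's own z axis and vertical above 0.4 rad).
It also fails if it takes over 72 s, if anything falls off the work surface, if the arm or the gripper's body presses on something with over 40 N, if the wrist force passes 120 N, or if a joint passes its speed limit or range.

## Working session

There is one attempt and no reset: what is moved stays moved. The work goes in short steps, Python scripts to look and compute and a shell command to move; the robot and the scene stay as the last step left them, time stands still between calls to the robot, and variables do not carry over. Pictures are saved under pics/ and viewed, at most 10 in all, crops included, and the job is handed in when it is done.

```bash
ls; mkdir -p pics
cat > h.py <<'E'
import numpy as np,cv2
from rig import *
def K(c):
    f=c["img"].shape[0]/2/np.tan(np.radians(c["vertical_fov"])/2)
    return f
def ray(c,row,col,M=None):
    f=K(c);M=np.array(c["cam_to_world"]) if M is None else M
    d=np.array([(col-c["cx"])/f,(row-c["cy"])/f]);u=d.copy()
    for _ in range(20):u=d/(1+c["k1"]*(u@u))
    v=M[:3,:3]@np.array([u[0],-u[1],-1]);return M[:3,3],v
def atz(c,rc,z):
    o,v=ray(c,*rc);return o+v*(z-o[2])/v[2]
def tri(rs):
    A=np.zeros((3,3));b=np.zeros(3)
    for o,v in rs:
        v=v/np.linalg.norm(v);P=np.eye(3)-np.outer(v,v);A+=P;b+=P@o
    x=np.linalg.solve(A,b)
    return x,[float(np.linalg.norm((np.eye(3)-np.outer(v,v)/(v@v))@(x-o))) for o,v in rs]
def proj(c,p):
    M=np.linalg.inv(np.array(c["cam_to_world"]));q=M[:3,:3]@p+M[:3,3];u=np.array([q[0],-q[1]])/-q[2]
    u=u*(1+c["k1"]*(u@u));f=K(c);return u[1]*f+c["cy"],u[0]*f+c["cx"]
E
cat > a.py <<'E'
from h import *
np.set_printoptions(precision=4,suppress=True)
C={n:capture(n) for n in("scene","side")}
for n in C: cv2.imwrite(f"pics/{n}0.png",C[n]["img"][:,:,::-1]); print(n,np.array(C[n]["cam_to_world"])[:3,3])
Z=dict(caddy_base=0,front_mark=.022,caddy_handle=.146,bowl_floor=.039,bowl_mouth=.096,pan=0,mat=0,scoop=.004,scoop_grip=.099,scoop_lip=.004,mug=0,shaker=0,ice0=.02)
for t,z in Z.items():
    rs=[]
    for n in C:
        L=landmark_of(n,t)
        for l in L[:(8 if t=="ice0" else 2)]: print(t,n,round(l["p"],2),np.round(l["point"],1),atz(C[n],l["point"],z))
        if L: rs.append(ray(C[n],*L[0]["point"]))
    if len(rs)==2 and t!="ice0": print("   tri",*tri(rs))
E
python3 a.py
```

```text
pics
scene [0.9406 0.4695 0.9829]
side [ 0.3402 -0.7864  0.7737]
caddy_base scene 0.64 [357.5 401.3] [0.5353 0.373  0.    ]
caddy_base side 0.66 [158.5 249.1] [0.5375 0.3493 0.    ]
   tri [ 0.5361  0.3701 -0.0111] [0.005354633012780937, 0.005354633012780961]
front_mark scene 0.62 [282.5 442.4] [0.3535 0.321  0.022 ]
front_mark side 0.98 [165.5 179. ] [0.354  0.3271 0.022 ]
front_mark side 0.23 [153.6 248.7] [0.5353 0.3396 0.022 ]
   tri [0.3546 0.3217 0.0251] [0.000763027898578245, 0.0007630278985781819]
caddy_handle scene 0.98 [328.  413.9] [0.5386 0.3652 0.146 ]
caddy_handle side 0.88 [104.5 246.6] [0.541  0.3728 0.146 ]
   tri [0.54   0.3657 0.1497] [0.0002746308637185364, 0.00027463086371834613]
bowl_floor scene 0.6 [352.1 444.6] [0.4788 0.4269 0.039 ]
bowl_floor side 0.74 [130.8 220.4] [0.478  0.4415 0.039 ]
   tri [0.479  0.4281 0.0453] [0.00279024804673442, 0.0027902480467346174]
bowl_mouth scene 0.98 [339.7 455.4] [0.4725 0.4275 0.096 ]
bowl_mouth scene 0.63 [208.8 273.8] [ 0.5402 -0.0205  0.096 ]
bowl_mouth side 0.69 [114.2 217.7] [0.4733 0.4307 0.096 ]
   tri [0.4731 0.427
[... 1859 characters left out ...]
1.3 258.8] [ 0.5191 -0.1019  0.02  ]
ice0 scene 0.67 [201.6 288. ] [ 0.467  -0.0571  0.02  ]
ice0 scene 0.62 [189.9 269.9] [ 0.4776 -0.1113  0.02  ]
ice0 scene 0.58 [192.6 247.2] [ 0.5242 -0.1398  0.02  ]
ice0 scene 0.55 [150.2 288.1] [ 0.361  -0.1802  0.02  ]
ice0 scene 0.5 [182.2 257.5] [ 0.4856 -0.1488  0.02  ]
ice0 side 0.77 [291.4 292.4] [ 0.5249 -0.1441  0.02  ]
ice0 side 0.76 [283.5 216.3] [ 0.3867 -0.0896  0.02  ]
ice0 side 0.64 [300.4 273.7] [ 0.4851 -0.1574  0.02  ]
ice0 side 0.63 [280.7 260.5] [ 0.4715 -0.1028  0.02  ]
ice0 side 0.59 [268.9 250.7] [ 0.4591 -0.0671  0.02  ]
ice0 side 0.47 [274.6 285.9] [ 0.5237 -0.0988  0.02  ]
ice0 side 0.45 [261.1 346.1] [ 0.6519 -0.0913  0.02  ]
```

View pics/scene0.png

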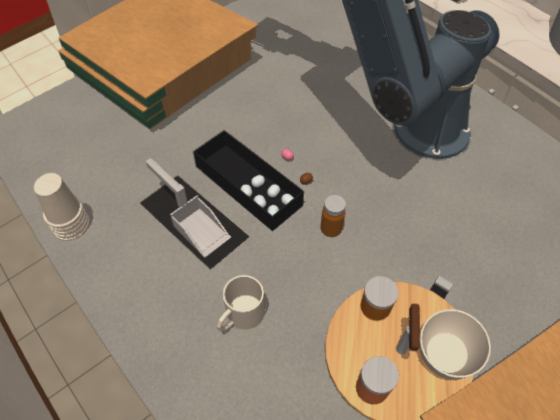

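View pics/side0.png

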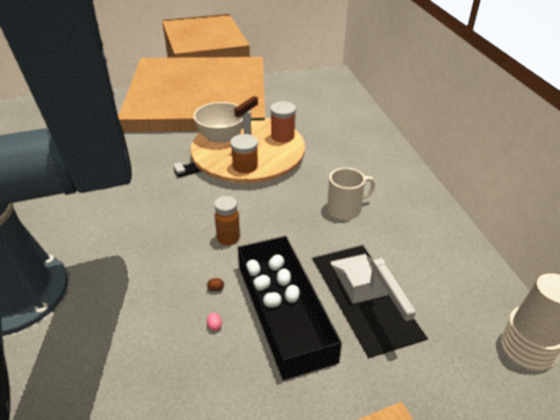

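The scene picture shows the turntable with its bowl at (345,455), pan at (180,247) with six white pieces, and the scoop on its mat at (215,190). The decoys lie on the counter at (155,288) and (178,306), and the spice jar is at (215,333). The side picture agrees. Next I fit the pan and mat yaw and work out the move to the T-bar.

```bash
cat > fit.py <<'E'
from h import *
from scipy.optimize import minimize
np.set_printoptions(precision=4,suppress=True)
C={n:capture(n) for n in("scene","side")}
def fit(t,sx,sy,h,x0,cams):
    ms={}
    for n in cams:
        T=trace(n,t)
        if T: ms[n]=T[0]["pixels"]; print(t,n,T[0]["p"],T[0]["bbox"])
    def cost(p):
        s=0
        c,d=np.cos(p[2]),np.sin(p[2])
        for n,m in ms.items():
            P=[proj(C[n],np.array([p[0]+a*c-b*d,p[1]+a*d+b*c,z]))[::-1] for a in(-sx/2,sx/2) for b in(-sy/2,sy/2) for z in(0,h)]
            hull=cv2.convexHull(np.float32(P)); im=np.zeros(m.shape,np.uint8); cv2.fillConvexPoly(im,np.int32(np.round(hull*16)),1,shift=4)
            mm=m.astype(np.uint8)
            if t!="pan": mm=cv2.fillConvexPoly(mm.copy(),cv2.convexHull(np.argwhere(m)[:,::-1].astype(np.int32)),1)
            s+=1-(im&mm).sum()/(im|mm).sum()
        return s
    r=minimize(cost,x0,method="Nelder-Mead",options=dict(initial_simplex=[np.add(x0,d) for d in([0,0,0],[.01,0,0],[0,.01,0],[0,0,.06])]))
    print(t,r.x,np.degrees(r.x[2]),r.fun)
fit("pan",.278,.104,.058,[.499,-.173,np.radians(97)],("scene","side"))
fit("mat",.26,.12,.004,[.665,-.166,np.radians(94)],("scene","side",))
E
cat > plan.py <<'E'
from h import *
import sys
# plan.py x y z closing_angle_deg -> tool moves
x,y,z,a=map(float,sys.argv[1:5]); s=read_state(); R=np.array(s["tcp_rot"]); p=np.array(s["position"])
d=R.T@(np.array([x,y,z])-p)*100; cur=np.degrees(np.arctan2(R[1,1],R[0,1]))
da=(a-cur+90)%180-90
print("t",s["time_s"],"pos",np.round(p,4),"yaxis",round(cur,2),"q6",round(s["joint_positions"][5],1),"F",np.round(s["force"],1),"open",s["opening"],s["grasp_force"])
print("tx ty tz cm",np.round(d,2),"roll rad",round(-np.radians(da),3))
E
python3 fit.py; python3 plan.py .540 .366 .25 137; python3 -c "
from rig import *;import numpy as np;print(np.round(read_state()['tcp_rot'],3))"
```

```text
pan scene 0.95 [192.5, 129.9, 113.2, 99.5]
pan [ 0.5022 -0.1713  1.6592] 95.06623959494888 0.1298068243365228
mat scene 0.59 [141.3, 176.5, 107.8, 93.8]
mat side 0.8 [314.6, 245.5, 111.7, 112.7]
mat [ 0.6639 -0.1721  1.6635] 95.31060974708319 0.06485946828848888
t 1.7 pos [ 0.1714 -0.601   0.2415] yaxis -74.09 q6 -10.2 F [ 0.  -0.5  0.1] open 1.0026785126938567 0.0
tx ty tz cm [ 61.96 -82.89  -0.84] roll rad -0.543
[[ 0.962  0.274  0.   ]
 [ 0.274 -0.962 -0.   ]
 [ 0.     0.    -1.   ]]
```

```bash
python3 -m jog '[{"tx":4,"ty":-2.3},{"tx":4,"ty":-2.3},{"tx":4,"ty":-2.3},{"tx":4,"ty":-2.3},{"tx":4,"ty":-2.3},{"tx":4,"ty":-2.3},{"tx":4,"ty":-2.3},{"tx":4,"ty":-2.3}]'
python3 -m jog '[{"tx":4,"ty":-2.3},{"tx":4,"ty":-2.3},{"tx":4,"ty":-2.3},{"tx":4,"ty":-2.3},{"tx":1.3,"ty":-4.5},{"tx":1.3,"ty":-4.5},{"tx":1.3,"ty":-4.5},{"tx":1.3,"ty":-4.5}]'; python3 plan.py .540 .366 .25 137
```

```text
t 1.7 pos [ 0.1714 -0.601   0.2415] yaxis -74.09 q6 -10.2 F [ 0.  -0.5  0.1] open 1.0026785126938567 0.0
tx ty tz cm [ 61.96 -82.89  -0.84] roll rad -0.543$[0]: bad value
$[0]: bad value
```

```bash
python3 -m jog '[{"tx":4.0,"ty":-2.3,"tz":0.0,"roll":0.0,"jaw":1.0}]'
```

```text
time_s: 1.8
position: [0.2009, -0.5723, 0.2417]
tcp_rot: [[0.963, 0.269, -0.001], [0.269, -0.963, -0.006], [-0.002, 0.005, -1.0]]
force: [0.4, 0.5, 0.2]
opening: 0.996
grasp_force: 0.0
```

```bash
python3 -m jog '[{"tx":4.0,"ty":-2.3,"jaw":1}]'; python3 -m jog --help | head -20
```

```text
$[0]: bad value
invalid input: not JSON, or not a number
```

```bash
python3 -m jog '[{"tx":4,"ty":-2.3,"tz":0,"roll":0,"jaw":1},{"tx":4,"ty":-2.3,"tz":0,"roll":0,"jaw":1},{"tx":4,"ty":-2.3,"tz":0,"roll":0,"jaw":1},{"tx":4,"ty":-2.3,"tz":0,"roll":0,"jaw":1},{"tx":4,"ty":-2.3,"tz":0,"roll":0,"jaw":1},{"tx":4,"ty":-2.3,"tz":0,"roll":0,"jaw":1},{"tx":4,"ty":-2.3,"tz":0,"roll":0,"jaw":1},{"tx":4,"ty":-2.3,"tz":0,"roll":0,"jaw":1}]' >/dev/null
python3 -m jog '[{"tx":4,"ty":-2.3,"tz":0,"roll":0,"jaw":1},{"tx":4,"ty":-2.3,"tz":0,"roll":0,"jaw":1},{"tx":4,"ty":-2.3,"tz":0,"roll":0,"jaw":1},{"tx":1.3,"ty":-4.7,"tz":0,"roll":0,"jaw":1},{"tx":1.3,"ty":-4.7,"tz":0,"roll":0,"jaw":1},{"tx":1.3,"ty":-4.7,"tz":0,"roll":0,"jaw":1},{"tx":1.3,"ty":-4.7,"tz":0,"roll":0,"jaw":1},{"tx":1.3,"ty":-4.7,"tz":0,"roll":0,"jaw":1}]'; python3 plan.py .540 .366 .25 137
```

```text
time_s: 3.4
position: [0.5552, 0.0418, 0.2417]
tcp_rot: [[0.962, 0.274, 0.0], [0.274, -0.962, -0.0], [0.0, 0.0, -1.0]]
force: [0.8, 0.6, -0.9]
opening: 0.998
grasp_force: 0.0
t 3.4 pos [0.5552 0.0418 0.2417] yaxis -74.09 q6 66.9 F [ 0.8  0.6 -0.9] open 0.9982310657460395 0.0
tx ty tz cm [  7.42 -31.6   -0.83] roll rad -0.543
```

```bash
python3 -m jog '[{"tx":1,"ty":-4.5,"tz":0,"roll":0,"jaw":1},{"tx":1,"ty":-4.5,"tz":0,"roll":0,"jaw":1},{"tx":1,"ty":-4.5,"tz":0,"roll":0,"jaw":1},{"tx":1,"ty":-4.5,"tz":0,"roll":0,"jaw":1},{"tx":1,"ty":-4.5,"tz":0,"roll":0,"jaw":1},{"tx":1,"ty":-4.5,"tz":0,"roll":0,"jaw":1},{"tx":1,"ty":-4,"tz":0,"roll":0,"jaw":1},{"tx":0,"ty":0,"tz":0,"roll":-0.14,"jaw":1}]' >/dev/null
python3 -m jog '[{"tx":0,"ty":0,"tz":0,"roll":-0.14,"jaw":1},{"tx":0,"ty":0,"tz":0,"roll":-0.14,"jaw":1},{"tx":0,"ty":0,"tz":0,"roll":-0.12,"jaw":1},{"tx":0,"ty":0,"tz":0,"roll":0,"jaw":1}]'
python3 plan.py .540 .366 .15 137
cat > wr.py <<'E'
from h import *
import sys
s=read_state();c=capture("wrist");T=np.eye(4);T[:3,:3]=s["tcp_rot"];T[:3,3]=s["position"];c["cam_to_world"]=T@np.array(c["tool_from_camera"])
cv2.imwrite(f"pics/{sys.argv[1]}.png",c["img"][:,:,::-1])
for a in sys.argv[2:]:
    t,z=a.split("=");
    for l in landmark_of("wrist",t)[:2]: print(t,round(l["p"],2),np.round(l["point"]),np.round(atz(c,l["point"],float(z)),4))
    for l in trace("wrist",t)[:1]:
        m=l["pixels"];q=[tuple(atz(c,rc,float(z))[:2]) for rc in np.argwhere(m)]; 
        if q:
            r=cv2.minAreaRect(np.float32(q)*1000);print("  rect mm",np.round(cv2.boxPoints(r)).tolist())
E
python3 wr.py w1 caddy_handle=.158 bowl_mouth=.096
```

```text
time_s: 4.6
position: [0.5376, 0.3573, 0.2415]
tcp_rot: [[0.684, 0.73, -0.0], [0.73, -0.684, -0.0], [-0.0, -0.0, -1.0]]
force: [0.0, -1.0, -0.1]
opening: 0.998
grasp_force: 0.0
t 4.6 pos [0.5376 0.3573 0.2415] yaxis -43.15 q6 66.8 F [ 0.  -1.  -0.1] open 0.99809414299243 0.0
tx ty tz cm [ 0.8  -0.42  9.15] roll rad -0.003
caddy_handle 0.66 [217. 276.] [0.5414 0.3675 0.158 ]
  rect mm [[426.0, 449.0], [517.0, 256.0], [685.0, 336.0], [595.0, 528.0]]
bowl_mouth 0.8 [192. 174.] [0.4792 0.4314 0.096 ]
  rect mm [[381.0, 460.0], [495.0, 213.0], [712.0, 313.0], [598.0, 561.0]]
```

View pics/w1.png

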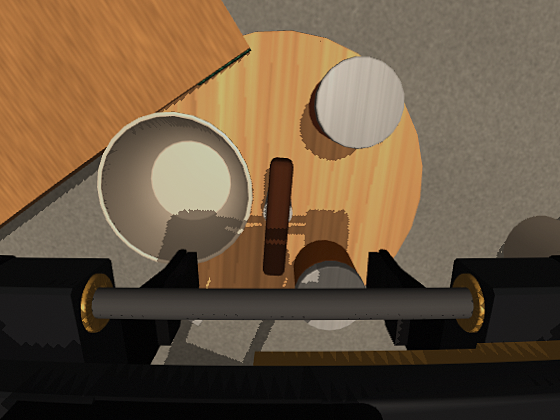

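The wrist view shows the bar from (158,282) to (275,273) as (row,col), with the bowl to its left. It is about 4° off square to the jaws.

```bash
python3 - <<'E'
from h import *
s=read_state();c=capture("wrist");T=np.eye(4);T[:3,:3]=s["tcp_rot"];T[:3,3]=s["position"];c["cam_to_world"]=T@np.array(c["tool_from_camera"])
a,b=atz(c,(158,281.5),.158),atz(c,(274,273),.158);print(a,b,(a+b)/2,np.linalg.norm(a-b),np.degrees(np.arctan2(*(a-b)[1::-1])))
E
python3 plan.py .541 .367 .15 133
```

```text
[0.57170549 0.39375645 0.158     ] [0.51039566 0.33754796 0.158     ] [0.54105058 0.3656522  0.158     ] 0.08317625835597191 42.51441590052012
t 4.9 pos [0.5377 0.3571 0.2416] yaxis -43.21 q6 66.9 F [-0.2 -0.   0.1] open 1.0031831392170802 0.0
tx ty tz cm [ 0.94 -0.44  9.16] roll rad 0.066
```

```bash
python3 -m jog '[{"tx":0.88,"ty":-0.4,"tz":2,"roll":0.07,"jaw":1},{"tx":0,"ty":0,"tz":3,"roll":0,"jaw":1},{"tx":0,"ty":0,"tz":2.5,"roll":0,"jaw":1},{"tx":0,"ty":0,"tz":1.5,"roll":0,"jaw":1},{"tx":0,"ty":0,"tz":0,"roll":0,"jaw":0},{"tx":0,"ty":0,"tz":0,"roll":0,"jaw":0},{"tx":0,"ty":0,"tz":0,"roll":0,"jaw":0},{"tx":0,"ty":0,"tz":0,"roll":0,"jaw":0}]'
python3 plan.py .541 .366 .15 133
```

```text
time_s: 5.7
position: [0.5417, 0.3668, 0.1532]
tcp_rot: [[0.733, 0.68, 0.003], [0.68, -0.733, 0.001], [0.003, 0.001, -1.0]]
force: [-0.3, -0.0, 0.0]
opening: 0.72
grasp_force: 0.0
t 5.7 pos [0.5417 0.3668 0.1532] yaxis -47.16 q6 71.5 F [-0.3 -0.   0. ] open 0.7200319557773698 0.0
tx ty tz cm [-0.1   0.01  0.31] roll rad -0.003
```

```bash
python3 -m jog '[{"tx":0,"ty":0,"tz":0.2,"roll":0,"jaw":0},{"tx":0,"ty":0,"tz":0,"roll":0,"jaw":0},{"tx":0,"ty":0,"tz":0,"roll":0,"jaw":0},{"tx":0,"ty":0,"tz":0,"roll":0,"jaw":0},{"tx":0,"ty":0,"tz":0,"roll":0,"jaw":0},{"tx":0,"ty":0,"tz":0,"roll":0,"jaw":0},{"tx":0,"ty":0,"tz":0,"roll":0,"jaw":0},{"tx":0,"ty":0,"tz":0,"roll":0,"jaw":0}]'
```

```text
time_s: 6.5
position: [0.541, 0.3661, 0.1496]
tcp_rot: [[0.733, 0.68, 0.0], [0.68, -0.733, -0.0], [0.0, 0.001, -1.0]]
force: [0.9, -1.6, 0.9]
opening: 0.224
grasp_force: 30.0
```

```bash
python3 -m jog '[{"tx":0,"ty":0,"tz":0,"roll":-0.1,"jaw":0},{"tx":0,"ty":0,"tz":0,"roll":-0.14,"jaw":0},{"tx":0,"ty":0,"tz":0,"roll":-0.14,"jaw":0},{"tx":0,"ty":0,"tz":0,"roll":-0.14,"jaw":0},{"tx":0,"ty":0,"tz":0,"roll":-0.14,"jaw":0},{"tx":0,"ty":0,"tz":0,"roll":-0.14,"jaw":0},{"tx":0,"ty":0,"tz":0,"roll":-0.14,"jaw":0},{"tx":0,"ty":0,"tz":0,"roll":-0.11,"jaw":0}]'
python3 -m jog '[{"tx":0,"ty":0,"tz":0,"roll":0,"jaw":0},{"tx":0,"ty":0,"tz":0,"roll":0,"jaw":0},{"tx":0,"ty":0,"tz":0,"roll":0,"jaw":1},{"tx":0,"ty":0,"tz":0,"roll":0,"jaw":1},{"tx":0,"ty":0,"tz":0,"roll":0,"jaw":1},{"tx":0,"ty":0,"tz":0,"roll":0,"jaw":1},{"tx":0,"ty":0,"tz":-2,"roll":0,"jaw":1},{"tx":0,"ty":0,"tz":-3.5,"roll":0,"jaw":1}]'
python3 -m jog '[{"tx":0,"ty":0,"tz":-4,"roll":0,"jaw":1},{"tx":0,"ty":0,"tz":-2,"roll":0,"jaw":1},{"tx":0,"ty":0,"tz":0,"roll":0,"jaw":1}]'
python3 wr.py w2 caddy_handle=.158 bowl_mouth=.096;python3 plan.py .67 -.21 .25 4
```

```text
time_s: 7.3
position: [0.5385, 0.3664, 0.1495]
tcp_rot: [[-0.23, 0.973, -0.005], [0.973, 0.23, -0.0], [0.001, -0.005, -1.0]]
force: [-3.6, -0.7, 2.6]
opening: 0.225
grasp_force: 30.0
time_s: 8.1
position: [0.5395, 0.3654, 0.2021]
tcp_rot: [[-0.224, 0.975, -0.006], [0.975, 0.224, -0.003], [-0.001, -0.006, -1.0]]
force: [-0.4, 0.3, -0.0]
opening: 0.686
grasp_force: 0.0
time_s: 8.4
position: [0.5434, 0.3674, 0.2689]
tcp_rot: [[-0.224, 0.974, 0.009], [0.974, 0.224, 0.004], [0.002, 0.01, -1.0]]
force: [-0.8, -1.2, 0.5]
opening: 0.946
grasp_force: 0.0
caddy_handle 0.92 [218. 274.] [0.5384 0.3674 0.158 ]
caddy_handle 0.55 [183. 275.] [0.5336 0.394  0.158 ]
  rect mm [[389.0, 457.0], [429.0, 280.0], [652.0, 331.0], [612.0, 508.0]]
bowl_mouth 0.79 [201. 180.] [0.4515 0.3463 0.096 ]
  rect mm [[357.0, 464.0], [404.0, 244.0], [681.0, 303.0], [634.0, 523.0]]
t 8.65 pos [0.5399 0.3658 0.2625] yaxis 12.99 q6 11.3 F [-0.   0.7 -0.1] open 0.9930648768744702 0.0
tx ty tz cm [-59.03  -0.26   1.3 ] roll rad 0.157
```

View pics/w2.png

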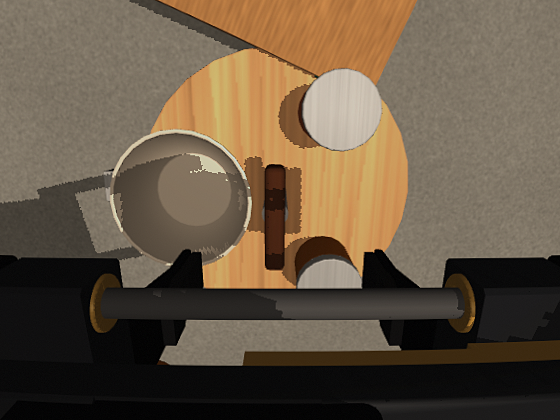

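The bowl is now at the front: its mouth reads (0.4515, 0.346) and the bar is square to the jaws at column 275. On to the scoop.

```bash
python3 -m jog '[{"tx":-4.7,"ty":0,"tz":0,"roll":0,"jaw":1},{"tx":-4.7,"ty":0,"tz":0,"roll":0,"jaw":1},{"tx":-4.7,"ty":0,"tz":0,"roll":0,"jaw":1},{"tx":-4.7,"ty":0,"tz":0,"roll":0,"jaw":1},{"tx":-4.7,"ty":0,"tz":0,"roll":0,"jaw":1},{"tx":-4.7,"ty":0,"tz":0,"roll":0,"jaw":1},{"tx":-4.7,"ty":0,"tz":0,"roll":0,"jaw":1},{"tx":-4.7,"ty":0,"tz":0,"roll":0,"jaw":1}]' >/dev/null
python3 -m jog '[{"tx":-4.7,"ty":0,"tz":0,"roll":0,"jaw":1},{"tx":-4.7,"ty":0,"tz":0,"roll":0,"jaw":1},{"tx":-4.7,"ty":0,"tz":0,"roll":0,"jaw":1},{"tx":-4.7,"ty":0,"tz":0,"roll":0,"jaw":1},{"tx":-2.6,"ty":-0.2,"tz":0.5,"roll":0.1,"jaw":1},{"tx":0,"ty":0,"tz":0.5,"roll":0.05,"jaw":1},{"tx":0,"ty":0,"tz":0,"roll":0,"jaw":1},{"tx":0,"ty":0,"tz":0,"roll":0,"jaw":1}]' >/dev/null
python3 wr.py w3 scoop_grip=.11 scoop_lip=.004;python3 plan.py .673 -.216 .101 4.5
```

```text
scoop_grip 0.95 [229. 285.] [ 0.6749 -0.2267  0.11  ]
  rect mm [[634.0, -89.0], [647.0, -286.0], [711.0, -282.0], [698.0, -85.0]]
scoop_lip 0.7 [ 30. 143.] [ 0.5117 -0.0535  0.004 ]
scoop_lip 0.62 [ 57. 286.] [ 0.6644 -0.0701  0.004 ]
  rect mm [[624.0, -71.0], [639.0, -341.0], [726.0, -337.0], [711.0, -67.0]]
t 10.5 pos [ 0.6718 -0.2081  0.2549] yaxis 4.5 q6 -30.8 F [ 0.7  0.2 -0.7] open 0.9996785743357454 0.0
tx ty tz cm [-0.79  0.05 15.39] roll rad -0.0
```

View pics/w3.png

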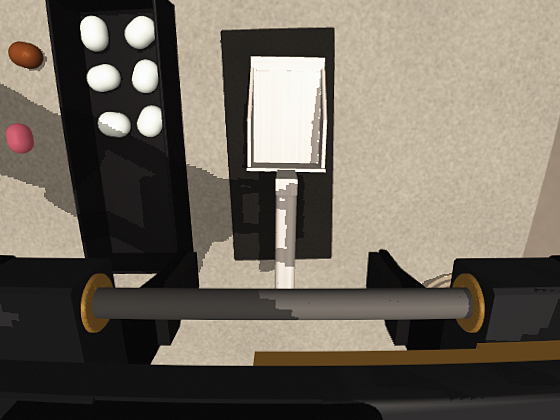

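Wrist view: scoop bar runs along column 286 (rows 175–290), with the scoop pan above it. Ice pan at left, columns 47–190, six white pieces at rows 32–125.

```bash
python3 - <<'E'
from h import *
s=read_state();c=capture("wrist");T=np.eye(4);T[:3,:3]=s["tcp_rot"];T[:3,3]=s["position"];c["cam_to_world"]=T@np.array(c["tool_from_camera"])
T=trace("wrist","pan")[0]; m=T["pixels"]; print(T["p"],T["bbox"])
for side in (0,1):
    q=np.array([atz(c,(r,(np.where(m[r])[0][0] if side==0 else np.where(m[r])[0][-1])),.058)[:2] for r in range(10,240,5) if m[r].sum()>20])
    v=cv2.fitLine(np.float32(q*1000),cv2.DIST_HUBER,0,.01,.01).ravel(); k=v[0]/v[1]
    print("side",side,"x at y=-.172:",v[2]+(-172-v[3])*k,"yaw",90-np.degrees(np.arctan(k)))
g=cv2.cvtColor(c["img"],cv2.COLOR_RGB2GRAY)
for col in (110,140,170): 
    print(col,[int(x) for x in g[235:285:3,col]], np.round(atz(c,(np.where(m[:,col])[0][-1],col),.058),3))
E
python3 fit.py; python3 -m jog '[{"tx":-0.8,"ty":0.1,"tz":3,"roll":0,"jaw":1},{"tx":0,"ty":0.05,"tz":4,"roll":0,"jaw":1},{"tx":0,"ty":0,"tz":4,"roll":0,"jaw":1},{"tx":0,"ty":0,"tz":3,"roll":0,"jaw":0.6},{"tx":0,"ty":0,"tz":1.4,"roll":0,"jaw":0.4},{"tx":0,"ty":0,"tz":0,"roll":0,"jaw":0.4},{"tx":0,"ty":0,"tz":0,"roll":0,"jaw":0},{"tx":0,"ty":0,"tz":0,"roll":0,"jaw":0}]';python3 plan.py .674 -.216 .101 4.5
```

```text
0.71 [133.3, 58.2, 25.5, 36.4]
side 0 x at y=-.172: 522.22906 yaw 88.938736
side 1 x at y=-.172: 551.34674 yaw 94.68302
pan scene 0.72 [193.7, 129.6, 110.5, 100.2]
pan side 0.64 [237.0, 235.6, 106.6, 147.5]
pan [ 0.5017 -0.1701  1.6605] 95.13973119772376 0.2710316836561639
mat scene 0.78 [141.4, 177.4, 107.4, 91.5]
mat side 0.67 [313.8, 243.9, 111.2, 115.5]
mat [ 0.6638 -0.1695  1.6742] 95.9270611335067 0.06714340389861528
time_s: 11.7
position: [0.6753, -0.2176, 0.103]
tcp_rot: [[-0.077, 0.997, 0.004], [0.997, 0.077, -0.002], [-0.002, 0.004, -1.0]]
force: [0.6, 0.8, -0.5]
opening: 0.633
grasp_force: 0.0
t 11.7 pos [ 0.6753 -0.2176  0.103 ] yaxis 4.41 q6 -31.3 F [ 0.6  0.8 -0.5] open 0.6334426824718365 0.0
tx ty tz cm [ 0.17 -0.12  0.2 ] roll rad -0.001Traceback (most recent call last):
  File "<stdin>", line 10, in <module>
IndexError: index -1 is out of bounds for axis 0 with size 0
```

```bash
python3 -m jog '[{"tx":0,"ty":0,"tz":0.1,"roll":0,"jaw":0},{"tx":0,"ty":0,"tz":0,"roll":0,"jaw":0},{"tx":0,"ty":0,"tz":0,"roll":0,"jaw":0},{"tx":0,"ty":0,"tz":0,"roll":0,"jaw":0},{"tx":0,"ty":0,"tz":0,"roll":0,"jaw":0},{"tx":0,"ty":0,"tz":0,"roll":0,"jaw":0},{"tx":0,"ty":0,"tz":0,"roll":0,"jaw":0},{"tx":0,"ty":0,"tz":0,"roll":0,"jaw":0}]'
python3 - <<'E'
from h import *
im=cv2.imread("pics/w3.png",0);c=capture("wrist");T=np.eye(4);a=np.radians(4.5)
T[:3,:3]=np.array([[-np.sin(a),np.cos(a),0],[np.cos(a),np.sin(a),0],[0,0,-1]]);T[:3,3]=.6718,-.2081,.2549;c["cam_to_world"]=T@np.array(c["tool_from_camera"])
E=cv2.GaussianBlur(im,(3,3),0).astype(float)
def line(lo0,lo1,sgn):
    q=[]
    for r in range(5,235,5):
        x0=lo0+(lo1-lo0)*r/258;xs=np.arange(int(x0)-9,int(x0)+10);g=sgn*(E[r,xs+1]-E[r,xs-1]);x=xs[g.argmax()]
        q.append(atz(c,(r,x),.058)[:2])
    v=cv2.fitLine(np.float32(np.array(q)*1000),cv2.DIST_HUBER,0,.01,.01).ravel();k=v[0]/v[1]
    print("x at y=-.172",v[2]+(-172-v[3])*k,"yaw",90-np.degrees(np.arctan(k)))
line(47,83,-1);line(165,190,1)
for r,cc in((257,85),(257,188),(270,85),(270,188)):print(r,cc,atz(c,(r,cc),.058)[:2])
E
```

```text
time_s: 12.5
position: [0.6738, -0.2169, 0.0996]
tcp_rot: [[-0.077, 0.997, 0.0], [0.997, 0.077, -0.0], [-0.0, 0.0, -1.0]]
force: [1.0, -0.2, 0.6]
opening: 0.203
grasp_force: 29.9
x at y=-.172 452.89163 yaw 95.072495
x at y=-.172 573.55194 yaw 95.09007
257 85 [ 0.46440503 -0.29296274]
257 188 [ 0.57742462 -0.2833527 ]
270 85 [ 0.46302442 -0.30853114]
270 188 [ 0.57741971 -0.29855322]
```

Run:
```python
import cv2
im=cv2.imread("pics/w3.png");cv2.imwrite("pics/w3c.png",cv2.resize(im[0:290,20:230],None,fx=2.05,fy=2.05,interpolation=cv2.INTER_CUBIC))
```

```text
(no output)
```

View pics/w3c.png

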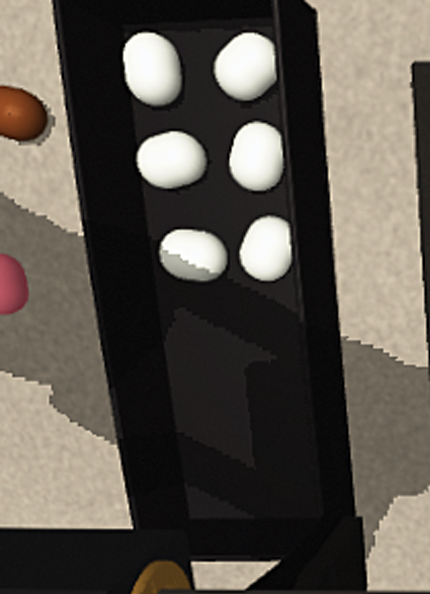

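Scoop is gripped. The crop shows the pan axis at yaw 95.1°, six pieces filling its upper half and the lower half free. Pan centre is about (0.502, -0.171).

```bash
python3 -m jog '[{"tx":0,"ty":0,"tz":-1,"roll":0,"jaw":0},{"tx":0,"ty":0,"tz":-2,"roll":0,"jaw":0},{"tx":0,"ty":0,"tz":-3,"roll":0,"jaw":0},{"tx":0,"ty":0,"tz":-3,"roll":0,"jaw":0},{"tx":0,"ty":0,"tz":-1,"roll":0,"jaw":0},{"tx":0,"ty":0,"tz":0,"roll":0,"jaw":0}]'
python3 plan.py .516 -.328 .195 5.1
python3 - <<'E'
from h import *
C={n:capture(n) for n in("scene","side")}
for t in ("scoop","scoop_grip","scoop_lip"):
    rs=[]
    for n in C:
        L=landmark_of(n,t)
        if L: rs.append(ray(C[n],*L[0]["point"]));print(t,n,L[0]["p"])
    if len(rs)==2: print(tri(rs))
E
```

```text
time_s: 13.15
position: [0.6747, -0.2173, 0.2018]
tcp_rot: [[-0.077, 0.997, 0.004], [0.997, 0.077, -0.002], [-0.002, 0.004, -1.0]]
force: [0.8, 0.2, -1.4]
opening: 0.199
grasp_force: 29.9
t 13.15 pos [ 0.6747 -0.2173  0.2018] yaxis 4.42 q6 -31.3 F [ 0.8  0.2 -1.4] open 0.19930214189593334 29.925823286175728
tx ty tz cm [ -9.82 -16.68   0.64] roll rad -0.012
scoop scene 0.83
scoop side 0.83
(array([ 0.66819509, -0.14088826,  0.10873039]), [0.0013955136945603575, 0.001395513694560235])
scoop_grip side 0.65
scoop_lip scene 0.59
scoop_lip side 0.76
(array([ 0.65984529, -0.07412305,  0.10928482]), [0.0012554268264951367, 0.0012554268264952139])
```

```bash
python3 -m jog '[{"tx":-2,"ty":-3.35,"tz":0,"roll":-0.012,"jaw":0},{"tx":-2,"ty":-3.35,"tz":0,"roll":0,"jaw":0},{"tx":-2,"ty":-3.35,"tz":0,"roll":0,"jaw":0},{"tx":-2,"ty":-3.35,"tz":0,"roll":0,"jaw":0},{"tx":-2,"ty":-3.3,"tz":0,"roll":0,"jaw":0},{"tx":0,"ty":0,"tz":1,"roll":0,"jaw":0},{"tx":0,"ty":0,"tz":0,"roll":0,"jaw":0},{"tx":0,"ty":0,"tz":0,"roll":0,"jaw":0}]'
python3 plan.py .516 -.328 .102 5.1; python3 wr.py w4
```

```text
time_s: 14.35
position: [0.5165, -0.3304, 0.1891]
tcp_rot: [[-0.089, 0.996, -0.0], [0.996, 0.089, 0.001], [0.001, -0.0, -1.0]]
force: [0.4, -0.1, -0.9]
opening: 0.203
grasp_force: 29.9
t 14.35 pos [ 0.5165 -0.3304  0.1891] yaxis 5.12 q6 -48.2 F [ 0.4 -0.1 -0.9] open 0.2025764782709205 29.92589741013944
tx ty tz cm [ 0.24 -0.03  8.71] roll rad 0.0
```

View pics/w4.png

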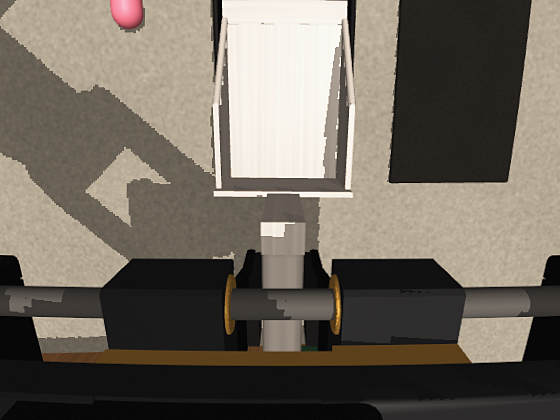

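Run:
```python
from h import *
s=read_state();c=capture("wrist");T=np.eye(4);T[:3,:3]=s["tcp_rot"];T[:3,3]=s["position"];c["cam_to_world"]=T@np.array(c["tool_from_camera"])
u=np.array([-.0886,.996,0]);v=np.array([-.996,-.0886,0]);o=np.array([.502,-.171,0]);g=T[:3,3]
print("cam",c["cam_to_world"][:3,3])
for n,p in dict(pan_end_rim=o-.139*u+[0,0,.058],pan_end_bot=o-.139*u,pan_inner=o-.135*u+[0,0,.058],scoop_back=g+.031*u-[0,0,.0456],scoop_lip=g+.148*u-[0,0,.095],rimL=o+.052*v+[0,0,.058],rimR=o-.052*v+[0,0,.058]).items(): print(n,np.round(proj(c,p)))
m=c["img"].astype(int).sum(2);print(m[2:14:4,205:225],m[2:14:4,345:362])
print([m[r,235] for r in range(186,260,4)])
```

```text
cam [ 0.51048147 -0.25570132  0.33303048]
pan_end_rim [187. 281.]
pan_end_bot [176. 281.]
pan_inner [182. 281.]
scoop_back [199. 281.]
scoop_lip [ -2. 282.]
rimL [ -2. 208.]
rimR [ -2. 353.]
[[516 519 522 528 541 471 225  99  72 109 120  81  38  22  30   7   0 751
  745 719]
 [515 518 511 502 509 424 207  83  62 108 118  83  37  30  28  13   0 762
  745 719]
 [507 517 516 512 516 404 233 125  57 102 120  91  42  27  32  11   0 600
  747 720]] [[743 765 386   0  11  34  71 102  80  35 280 569 522 513 510 509 513]
 [739 765 212   0  11  28  74 101  78  67 271 558 523 522 527 522 505]
 [741 765 265   0  12  47  79  96  83  83 320 573 537 516 504 500 502]]
[np.int64(246), np.int64(252), np.int64(716), np.int64(270), np.int64(284), np.int64(280), np.int64(276), np.int64(285), np.int64(300), np.int64(288), np.int64(289), np.int64(291), np.int64(272), np.int64(283), np.int64(295), np.int64(277), np.int64(303), np.int64(281), np.int64(297)]
```

```bash
python3 -m jog '[{"tx":0,"ty":0,"tz":2,"roll":0,"jaw":0},{"tx":0,"ty":0,"tz":2,"roll":0,"jaw":0},{"tx":0,"ty":0,"tz":2,"roll":0,"jaw":0},{"tx":0,"ty":0,"tz":1.5,"roll":0,"jaw":0},{"tx":0,"ty":0,"tz":0.9,"roll":0,"jaw":0},{"tx":0,"ty":0,"tz":0.3,"roll":0,"jaw":0},{"tx":0,"ty":0,"tz":0,"roll":0,"jaw":0},{"tx":0,"ty":0,"tz":0,"roll":0,"jaw":0}]'
python3 plan.py .516 -.328 .0995 5.1
```

```text
time_s: 15.25
position: [0.5192, -0.336, 0.1071]
tcp_rot: [[-0.092, 0.996, 0.007], [0.996, 0.092, -0.012], [-0.013, 0.005, -1.0]]
force: [-4.1, -7.6, 12.9]
opening: 0.203
grasp_force: 30.0
t 15.25 pos [ 0.5192 -0.336   0.1071] yaxis 5.31 q6 -48.2 F [-4.1 -7.6 12.9] open 0.2031561099165189 30.022870849520586
tx ty tz cm [ 0.84 -0.25  0.75] roll rad 0.004
```

```bash
python3 -m jog '[{"tx":-0.2,"ty":0,"tz":-1,"roll":0,"jaw":0},{"tx":0,"ty":0,"tz":-1.5,"roll":0,"jaw":0},{"tx":0,"ty":0,"tz":-1,"roll":0,"jaw":0},{"tx":0,"ty":0,"tz":0,"roll":0,"jaw":0}]'
python3 plan.py .516 -.328 .0995 5.1;python3 - <<'E'
from h import *
C={n:capture(n) for n in("scene","side")}
for t in ("scoop","scoop_grip","scoop_lip"):
    rs=[]
    for n in C:
        L=landmark_of(n,t)
        if L: rs.append(ray(C[n],*L[0]["point"]));print(t,n,L[0]["p"])
    if len(rs)==2: print(tri(rs))
a,b=C["scene"]["img"][120:240,180:320],C["side"]["img"][220:380,220:350]
r=lambda i:cv2.resize(i,(400,400*i.shape[0]//i.shape[1]))
a,b=r(a),r(b);a=cv2.copyMakeBorder(a,0,b.shape[0]-a.shape[0],0,0,cv2.BORDER_CONSTANT)
cv2.imwrite("pics/c5.png",np.hstack([a,b])[:,:,::-1])
E
```

```text
time_s: 15.65
position: [0.5175, -0.3329, 0.1391]
tcp_rot: [[-0.09, 0.996, 0.003], [0.996, 0.09, -0.002], [-0.002, 0.002, -1.0]]
force: [0.2, 0.9, -1.1]
opening: 0.202
grasp_force: 29.8
t 15.65 pos [ 0.5175 -0.3329  0.1391] yaxis 5.16 q6 -48.3 F [ 0.2  0.9 -1.1] open 0.20221364313982165 29.81089639048747
tx ty tz cm [ 0.51 -0.12  3.96] roll rad 0.001
scoop scene 0.71
scoop_grip scene 0.91
scoop_grip side 0.88
(array([ 0.51847847, -0.34468559,  0.13876471]), [0.00419616177844165, 0.004196161778441403])
scoop_lip scene 0.96
```

View pics/c5.png

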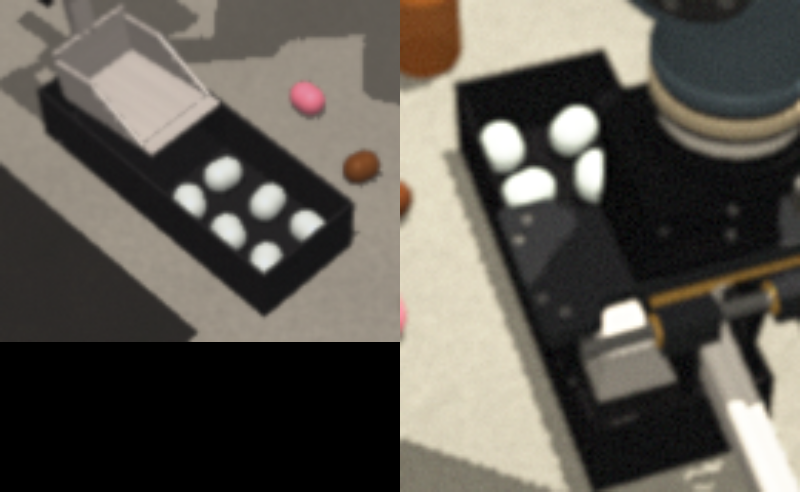

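Run:
```python
from h import *
s=read_state();g=np.array(s["position"]);R=np.array(s["tcp_rot"]);u=R[:,0];c=capture("scene")
for L in landmark_of("scene","scoop_lip")[:1]+landmark_of("scene","scoop")[:1]: print(L["p"],L["point"])
for n,d,z in(("lip",.151,-.0955),("orig",.087,-.0955),("lip12mmlower",.147,-.1075),("lip12mmhigher",.151,-.083)): print(n,np.round(proj(c,g+d*u+[0,0,z]),1))
o=np.array([.502,-.171,0]);U=np.array([-.0886,.996,0]);V=np.array([-.996,-.0886,0])
for t in("ice0",):
    for n in("scene",):
        for l in landmark_of(n,t):
            p=atz(c,l["point"],.017)-o;print(round(l["p"],2),"ice panxy",np.round([p@U,p@V],3))
# pan corner check
for a in(-.139,.139):
    for b in(-.052,.052):print("corner",a,b,np.round(proj(c,o+a*U+b*V+[0,0,.058])))
```

```text
0.56 [164.4, 245.9]
0.76 [153.7, 224.6]
lip [171.8 243.1]
orig [157.7 225.4]
lip12mmlower [174.1 242.2]
lip12mmhigher [168.5 242.8]
0.66 ice panxy [0.117 0.024]
0.66 ice panxy [0.095 0.096]
0.62 ice panxy [0.063 0.032]
0.6 ice panxy [ 0.026 -0.014]
0.55 ice panxy [ 0.068 -0.029]
0.55 ice panxy [0.005 0.141]
0.52 ice panxy [ 0.114 -0.018]
0.49 ice panxy [0.021 0.015]
corner -0.139 -0.052 [151. 192.]
corner -0.139 0.052 [129. 224.]
corner 0.139 -0.052 [217. 271.]
corner 0.139 0.052 [191. 304.]
```

The scoop view (crop) shows it nosed up: the lip, crop (150,152)–(217,102), sits above its level prediction because it landed on ice. Next I estimate the pitch.

```bash
cat > pitch.py <<'E'
from h import *
from scipy.optimize import least_squares
def est(cams=("scene",),off=.087):
    s=read_state();g=np.array(s["position"]);R=np.array(s["tcp_rot"]);u=R[:,0];ob=[]
    for n in cams:
        c=capture(n)
        for t,x,z in(("scoop_lip",64,0),("scoop",0,0),("scoop_grip",-95,95)):
            for L in landmark_of(n,t)[:2]:
                ob.append((c,x/1000,z/1000,np.array(L["point"])))
    def P(c,x,z,a,o):
        dx,dz=x+o,z-.0955;return np.array(proj(c,g+u*(dx*np.cos(a)-dz*np.sin(a))+np.array([0,0,dx*np.sin(a)+dz*np.cos(a)])))
    ob=[b for b in ob if np.linalg.norm(P(*b[:3],.1,off)-b[3])<25]
    f=lambda q:np.concatenate([P(*b[:3],q[0],q[1])-b[3] for b in ob]+[[(q[1]-off)*300]])
    r=least_squares(f,[.05,off],loss="soft_l1",f_scale=2);a,o=r.x
    print("pitch deg",np.degrees(a),"off",o,"resid",np.round(f(r.x),1))
    O=np.array([.502,-.171,0]);U=np.array([-.0886,.996,0])
    for n,x,z in(("lip",.064,0),("backbot",-.05,0),("backtop",-.05,.05),("barend",-.175,.084)):
        dx,dz=x+o,z-.0955;p=g+u*(dx*np.cos(a)-dz*np.sin(a))+np.array([0,0,dx*np.sin(a)+dz*np.cos(a)]);print(n,"panx",round((p-O)@U,4),"z",round(p[2],4))
if __name__=="__main__":
    import sys;est(sys.argv[1:] or ("scene",))
E
python3 pitch.py scene side
```

```text
pitch deg 10.00137181812764 off 0.08412780374252418 resid [ 1.   0.1  1.4 -0.3  4.5 -2.5 -0.3 -0.6  1.1 -2.  -0.9]
lip panx -0.0001 z 0.0691
backbot panx -0.1123 z 0.0492
backtop panx -0.121 z 0.0985
barend panx -0.25 z 0.1102
```

```bash
python3 -m jog '[{"tx":-1,"ty":-0.1,"tz":0,"roll":0,"jaw":0},{"tx":0,"ty":0,"tz":1,"roll":0,"jaw":0},{"tx":0,"ty":0,"tz":1.5,"roll":0,"jaw":0},{"tx":0,"ty":0,"tz":1,"roll":0,"jaw":0},{"tx":0,"ty":0,"tz":0.7,"roll":0,"jaw":0},{"tx":0,"ty":0,"tz":0.2,"roll":0,"jaw":0},{"tx":0,"ty":0,"tz":0,"roll":0,"jaw":0},{"tx":0,"ty":0,"tz":0,"roll":0,"jaw":0}]'
```

```text
time_s: 17.45
position: [0.5174, -0.3495, 0.0963]
tcp_rot: [[-0.091, 0.996, 0.004], [0.996, 0.091, -0.013], [-0.013, 0.003, -1.0]]
force: [-4.2, -9.5, 12.2]
opening: 0.198
grasp_force: 30.1
```

```bash
python3 pitch.py scene side
python3 - <<'E'
from h import *
o=np.array([.502,-.171,0]);U=np.array([-.0886,.996,0]);V=np.array([-.996,-.0886,0])
for n in("scene","side"):
    c=capture(n)
    for l in landmark_of(n,"ice0"):
        p=atz(c,l["point"],.017)-o
        if abs(p@V)<.06: print(n,round(l["p"],2),"ice panxy",np.round([p@U,p@V],3))
    if n=="scene":
        i=c["img"];cv2.imwrite("pics/c6.png",cv2.resize(i[110:240,170:320],(750,650)[:2],interpolation=cv2.INTER_CUBIC)[:600,:,::-1])
E
```

```text
pitch deg 20.725429576770114 off 0.08189098965168184 resid [-18.1  -1.7   3.5  -2.6   2.7   0.8   4.2  -1.6  -0.4   2.8  -1.8  -0.5
  -1.5]
lip panx -0.0089 z 0.0564
backbot panx -0.1155 z 0.0174
backtop panx -0.1332 z 0.0644
barend panx -0.2621 z 0.0537
scene 0.69 ice panxy [0.057 0.027]
scene 0.62 ice panxy [ 0.068 -0.026]
scene 0.57 ice panxy [ 0.107 -0.011]
scene 0.51 ice panxy [ 0.029 -0.023]
scene 0.49 ice panxy [0.11  0.027]
side 0.65 ice panxy [0.02  0.022]
side 0.54 ice panxy [0.104 0.028]
side 0.5 ice panxy [ 0.064 -0.022]
side 0.49 ice panxy [0.071 0.028]
```

View pics/c6.png

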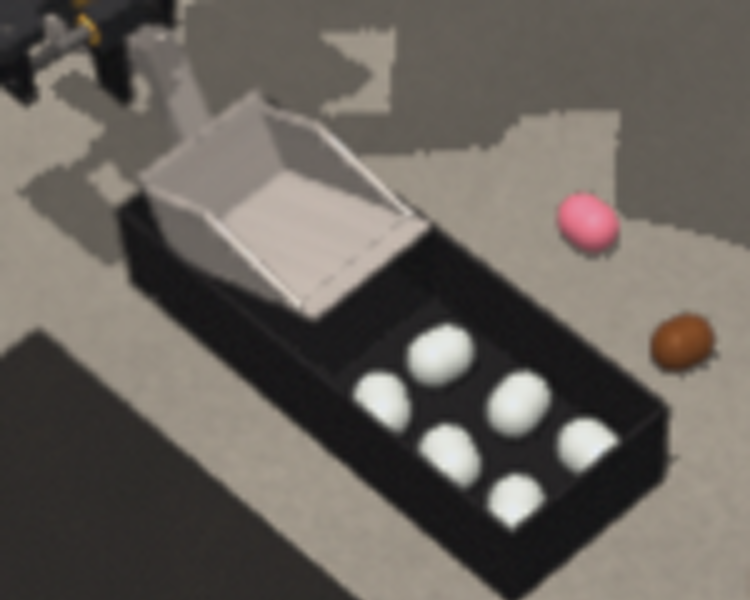

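Picture shows the scoop nosed up about 20°, lip at crop (370,265), clear of the ice (nearest piece at crop (380,400)). The back post is over the pan's near rim, which is what tipped it. I'll lift, lower it inside the rim, release so it falls flat, and regrip.

```bash
python3 -m jog '[{"tx":-0.2,"ty":-0.1,"tz":-1,"roll":0,"jaw":0},{"tx":0,"ty":0,"tz":-1,"roll":0,"jaw":0},{"tx":0,"ty":0,"tz":0,"roll":0,"jaw":0},{"tx":0,"ty":0,"tz":0,"roll":0,"jaw":0}]'; python3 pitch.py scene side
```

```text
time_s: 18.45
position: [0.5151, -0.3442, 0.113]
tcp_rot: [[-0.089, 0.996, -0.001], [0.996, 0.089, 0.001], [0.001, -0.001, -1.0]]
force: [-0.4, 0.5, -1.0]
opening: 0.204
grasp_force: 29.7
pitch deg 21.377458652521472 off 0.0805636848221037 resid [ 1.  -1.   7.5 17.1 -0.3  2.8  3.8 -1.5 -0.9  0.2  2.7 -1.2 -1.9]
lip panx -0.0042 z 0.077
backbot panx -0.1104 z 0.0353
backtop panx -0.1286 z 0.0819
barend panx -0.2574 z 0.0678
```

```bash
python3 -m jog '[{"tx":0,"ty":0,"tz":-2,"roll":0,"jaw":0},{"tx":0,"ty":0,"tz":-3.5,"roll":0,"jaw":0},{"tx":0,"ty":0,"tz":-3.5,"roll":0,"jaw":0},{"tx":1,"ty":4,"tz":-0.5,"roll":0,"jaw":0},{"tx":2.2,"ty":4,"tz":0,"roll":0,"jaw":0},{"tx":2.2,"ty":4,"tz":0,"roll":0,"jaw":0},{"tx":2,"ty":3.5,"tz":0,"roll":0,"jaw":0},{"tx":0,"ty":0,"tz":1,"roll":0,"jaw":0}]'
python3 plan.py .677 -.251 .086 5.1
python3 - <<'E'
from h import *
c=capture("wrist");T=np.eye(4);a=np.radians(4.5)
T[:3,:3]=np.array([[-np.sin(a),np.cos(a),0],[np.cos(a),np.sin(a),0],[0,0,-1]]);T[:3,3]=.6718,-.2081,.2549;c["cam_to_world"]=T@np.array(c["tool_from_camera"])
o=np.array([.502,-.171,0]);U=np.array([-.0886,.996,0]);V=np.array([-.996,-.0886,0])
k=2.05
for n,x,y,z in(("floor -x edge",260,519,.004),("floor +x edge",200,25,.004),("near ice bottom edge L",195,281,.012),("near ice R",265,281,.012),("rim far outer",170,-1,.058),("floorR edge",292,300,.004),("rim L outer",100,300,.058)):
    p=atz(c,(y/k,20+x/k),z)-o;print(n,np.round([p@U,p@V],4))
E
```

```text
time_s: 19.65
position: [0.6682, -0.254, 0.1998]
tcp_rot: [[-0.094, 0.996, 0.007], [0.996, 0.094, -0.001], [-0.001, 0.007, -1.0]]
force: [-1.3, -0.6, -0.5]
opening: 0.202
grasp_force: 29.7
t 19.65 pos [ 0.6682 -0.254   0.1998] yaxis 5.4 q6 -35.3 F [-1.3 -0.6 -0.5] open 0.20157835443964256 29.732086129697564
tx ty tz cm [ 0.23  0.83 11.39] roll rad 0.005
floor -x edge [-0.1356  0.0021]
floor +x edge [0.1351 0.0046]
near ice bottom edge L [0.006  0.0187]
near ice R [ 0.0051 -0.02  ]
rim far outer [ 0.131  -0.0063]
floorR edge [-0.0059 -0.031 ]
rim L outer [0.0002 0.0454]
```

```bash
python3 -m jog '[{"tx":0.2,"ty":0.4,"tz":2.5,"roll":0,"jaw":0},{"tx":0,"ty":0,"tz":3,"roll":0,"jaw":0},{"tx":0,"ty":0,"tz":2.5,"roll":0,"jaw":0},{"tx":0,"ty":0,"tz":1.5,"roll":0,"jaw":0},{"tx":0,"ty":0,"tz":1,"roll":0,"jaw":0},{"tx":0,"ty":0,"tz":0,"roll":0,"jaw":0}]'
python3 plan.py .677 -.251 .086 5.1
```

```text
time_s: 20.3
position: [0.6657, -0.2554, 0.0921]
tcp_rot: [[-0.088, 0.996, -0.003], [0.996, 0.088, 0.001], [0.002, -0.003, -1.0]]
force: [-0.6, -0.4, -1.5]
opening: 0.206
grasp_force: 29.7
t 20.3 pos [ 0.6657 -0.2554  0.0921] yaxis 5.05 q6 -35.0 F [-0.6 -0.4 -1.5] open 0.2062945326329127 29.73800384583228
tx ty tz cm [0.34 1.17 0.61] roll rad -0.001
```

```bash
python3 -m jog '[{"tx":0.3,"ty":0.9,"tz":0.3,"roll":0,"jaw":0},{"tx":0,"ty":0,"tz":0.3,"roll":0,"jaw":0},{"tx":0,"ty":0,"tz":0,"roll":0,"jaw":0.5},{"tx":0,"ty":0,"tz":0,"roll":0,"jaw":0.6},{"tx":0,"ty":0,"tz":0,"roll":0,"jaw":0.8},{"tx":0,"ty":0,"tz":0,"roll":0,"jaw":0.8},{"tx":0,"ty":0,"tz":-1.3,"roll":0,"jaw":0.8},{"tx":0,"ty":0,"tz":0,"roll":0,"jaw":0.8}]'
python3 - <<'E'
from h import *
C={n:capture(n) for n in("scene","side","wrist")}
s=read_state();T=np.eye(4);T[:3,:3]=s["tcp_rot"];T[:3,3]=s["position"];C["wrist"]["cam_to_world"]=T@np.array(C["wrist"]["tool_from_camera"])
for t in ("scoop","scoop_grip","scoop_lip"):
    rs=[]
    for n in C:
        for L in landmark_of(n,t)[:2]:
            print(t,n,round(L["p"],2),np.round(atz(C[n],L["point"],.099 if "grip" in t else .004),4))
E
```

```text
time_s: 21.1
position: [0.677, -0.2522, 0.1031]
tcp_rot: [[-0.089, 0.996, 0.004], [0.996, 0.089, -0.002], [-0.002, 0.004, -1.0]]
force: [0.6, -0.2, -0.1]
opening: 0.666
grasp_force: 0.0
scoop scene 0.66 [ 0.6644 -0.1494  0.004 ]
scoop scene 0.37 [ 0.6375 -0.3136  0.004 ]
scoop side 0.63 [ 0.6635 -0.1423  0.004 ]
scoop side 0.41 [ 0.6478 -0.0885  0.004 ]
scoop wrist 0.88 [ 0.6614 -0.1454  0.004 ]
scoop_grip scene 0.75 [ 0.6703 -0.2397  0.099 ]
scoop_grip scene 0.59 [ 0.6816 -0.0266  0.099 ]
scoop_grip side 0.96 [ 0.6809 -0.2365  0.099 ]
scoop_grip wrist 0.66 [ 0.6734 -0.2383  0.099 ]
scoop_lip scene 0.65 [ 0.6482 -0.0833  0.004 ]
scoop_lip side 0.68 [ 0.6457 -0.0909  0.004 ]
```

```bash
python3 -m jog '[{"tx":1.4,"ty":-0.1,"tz":0,"roll":-0.03,"jaw":0.8},{"tx":1.3,"ty":-0.1,"tz":0.2,"roll":0,"jaw":0.3},{"tx":0,"ty":0,"tz":0.1,"roll":0,"jaw":0},{"tx":0,"ty":0,"tz":0,"roll":0,"jaw":0},{"tx":0,"ty":0,"tz":0,"roll":0,"jaw":0},{"tx":0,"ty":0,"tz":0,"roll":0,"jaw":0},{"tx":0,"ty":0,"tz":0,"roll":0,"jaw":0},{"tx":0,"ty":0,"tz":0,"roll":0,"jaw":0}]'
python3 -m jog '[{"tx":0,"ty":0,"tz":0,"roll":0,"jaw":0},{"tx":0,"ty":0,"tz":0,"roll":0,"jaw":0},{"tx":0,"ty":0,"tz":0,"roll":0,"jaw":0}]'; python3 pitch.py scene side; python3 plan.py .516 -.328 .2 5.1
```

```text
time_s: 22.5
position: [0.6709, -0.2252, 0.0976]
tcp_rot: [[-0.118, 0.993, 0.0], [0.993, 0.118, -0.0], [-0.0, 0.0, -1.0]]
force: [0.6, 0.0, 0.8]
opening: 0.249
grasp_force: 0.1
time_s: 22.8
position: [0.6709, -0.2251, 0.0976]
tcp_rot: [[-0.119, 0.993, 0.0], [0.993, 0.119, -0.001], [-0.001, 0.0, -1.0]]
force: [-0.2, -1.0, -0.5]
opening: 0.201
grasp_force: 30.0
pitch deg -0.38674040130835546 off 0.08353977502921875 resid [ 0.7 -1.8  3.   2.7  0.7 -2.5 -0.5 -3.2  1.3  0.5  2.1 -3.2 -1. ]
lip panx 0.0779 z 0.0011
backbot panx -0.036 z 0.0019
backtop panx -0.0357 z 0.0519
barend panx -0.1604 z 0.0868
t 23.2 pos [ 0.6709 -0.2249  0.0976] yaxis 6.82 q6 -34.4 F [ 0.5 -1.5  0.3] open 0.2058263541764466 29.962890380993485
tx ty tz cm [ -8.4  -16.6  -10.24] roll rad 0.03
```

```bash
python3 -m jog '[{"tx":0,"ty":0,"tz":-2,"roll":0,"jaw":0},{"tx":0,"ty":0,"tz":-4,"roll":0,"jaw":0},{"tx":0,"ty":0,"tz":-3.2,"roll":0,"jaw":0},{"tx":-1.5,"ty":-3.4,"tz":0,"roll":0.03,"jaw":0},{"tx":-1.5,"ty":-3.4,"tz":0,"roll":0,"jaw":0},{"tx":-1.5,"ty":-3.4,"tz":0,"roll":0,"jaw":0},{"tx":-1.5,"ty":-3.4,"tz":0,"roll":0,"jaw":0},{"tx":-1.5,"ty":-3.2,"tz":0,"roll":0,"jaw":0}]' >/dev/null
python3 -m jog '[{"tx":0,"ty":0,"tz":2,"roll":0,"jaw":0},{"tx":0,"ty":0,"tz":0,"roll":0,"jaw":0},{"tx":0,"ty":0,"tz":0,"roll":0,"jaw":0}]' >/dev/null
python3 plan.py .5155 -.3194 .108 5.1;python3 pitch.py scene side
```

```text
t 24.3 pos [ 0.5106 -0.3148  0.1692] yaxis 5.1 q6 -47.4 F [ 0.4 -0.3 -1.2] open 0.20076569803360741 29.962765099480748
tx ty tz cm [-0.51  0.46  6.12] roll rad 0.0
pitch deg -0.9710766224976104 off 0.08196686940100743 resid [ 1.  -2.6  1.3  1.1  2.4 -1.1 -0.  -1.2  1.5 -3.2 -1.5]
lip panx 0.0003 z 0.0714
backbot panx -0.1136 z 0.0732
backtop panx -0.1128 z 0.1232
barend panx -0.2372 z 0.1591
```

```bash
python3 -m jog '[{"tx":-0.45,"ty":0.45,"tz":0,"roll":0,"jaw":0},{"tx":0,"ty":0,"tz":1.5,"roll":0,"jaw":0},{"tx":0,"ty":0,"tz":2,"roll":0,"jaw":0},{"tx":0,"ty":0,"tz":1.5,"roll":0,"jaw":0},{"tx":0,"ty":0,"tz":0.7,"roll":0,"jaw":0},{"tx":0,"ty":0,"tz":0,"roll":0,"jaw":0}]'; python3 plan.py .5155 -.3194 .098 5.1
```

```text
time_s: 25.3
position: [0.5153, -0.3193, 0.1115]
tcp_rot: [[-0.089, 0.996, -0.001], [0.996, 0.089, 0.001], [0.001, -0.001, -1.0]]
force: [-0.5, 0.2, -1.5]
opening: 0.2
grasp_force: 30.0
t 25.3 pos [ 0.5153 -0.3193  0.1115] yaxis 5.09 q6 -47.4 F [-0.5  0.2 -1.5] open 0.20009071585374577 29.962730957195163
tx ty tz cm [-0.01  0.02  1.35] roll rad -0.0
```

No contact so far. Down the last bit.

```bash
python3 -m jog '[{"tx":0,"ty":0,"tz":0.6,"roll":0,"jaw":0},{"tx":0,"ty":0,"tz":0.4,"roll":0,"jaw":0},{"tx":0,"ty":0,"tz":0,"roll":0,"jaw":0}]'; python3 -m jog '[{"tx":0,"ty":0,"tz":0.3,"roll":0,"jaw":0},{"tx":0,"ty":0,"tz":0,"roll":0,"jaw":0}]'
```

```text
time_s: 25.6
position: [0.5155, -0.3194, 0.1024]
tcp_rot: [[-0.089, 0.996, -0.0], [0.996, 0.089, 0.0], [0.0, -0.0, -1.0]]
force: [-0.1, -0.7, -1.9]
opening: 0.2
grasp_force: 30.0
time_s: 25.8
position: [0.5155, -0.3194, 0.0995]
tcp_rot: [[-0.089, 0.996, -0.0], [0.996, 0.089, 0.0], [0.0, -0.0, -1.0]]
force: [-0.7, -0.0, -1.1]
opening: 0.204
grasp_force: 30.0
```

```bash
python3 -m jog '[{"tx":0.8,"ty":0,"tz":0.1,"roll":0,"jaw":0},{"tx":1.5,"ty":0,"tz":0,"roll":0,"jaw":0},{"tx":1.5,"ty":0,"tz":0,"roll":0,"jaw":0},{"tx":1.5,"ty":0,"tz":0,"roll":0,"jaw":0},{"tx":1.5,"ty":0,"tz":0,"roll":0,"jaw":0},{"tx":1.5,"ty":0,"tz":0,"roll":0,"jaw":0}]'; python3 -m jog '[{"tx":1.3,"ty":0,"tz":0,"roll":0,"jaw":0},{"tx":1.3,"ty":0,"tz":0,"roll":0,"jaw":0},{"tx":1,"ty":0,"tz":0,"roll":0,"jaw":0}]'; python3 -m jog '[{"tx":0.8,"ty":0,"tz":0,"roll":0,"jaw":0},{"tx":0,"ty":0,"tz":0,"roll":0,"jaw":0}]'
```

```text
time_s: 26.4
position: [0.508, -0.2351, 0.0986]
tcp_rot: [[-0.09, 0.996, -0.0], [0.996, 0.09, 0.0], [0.0, -0.0, -1.0]]
force: [-0.6, -0.6, -1.2]
opening: 0.204
grasp_force: 30.0
time_s: 26.7
position: [0.5049, -0.1998, 0.0986]
tcp_rot: [[-0.089, 0.996, 0.0], [0.996, 0.089, -0.0], [-0.0, 0.0, -1.0]]
force: [-0.1, -0.8, -1.3]
opening: 0.202
grasp_force: 30.0
time_s: 26.9
position: [0.5039, -0.1917, 0.0985]
tcp_rot: [[-0.09, 0.996, -0.001], [0.996, 0.09, 0.001], [0.001, -0.001, -1.0]]
force: [-0.6, 0.0, -1.2]
opening: 0.207
grasp_force: 30.0
```

```bash
cat > ice.py <<'E'
from h import *
s=read_state();g=np.array(s["position"]);R=np.array(s["tcp_rot"]);T=np.eye(4);T[:3,:3]=R;T[:3,3]=g
import sys
z=g[2]-.0936+.017
for n in ("scene","side","wrist"):
    c=capture(n)
    if n=="wrist":c["cam_to_world"]=T@np.array(c["tool_from_camera"])
    for l in landmark_of(n,"ice0"):
        p=R.T@(atz(c,l["point"],z)-g)*1000
        if abs(p[1])<60 and l["p"]>.3: print(n,round(l["p"],2),"scoop xy",np.round([p[0]-83,-p[1]]))
E
python3 ice.py
```

```text
scene 0.69 scoop xy [ 25. -16.]
scene 0.54 scoop xy [64. -9.]
scene 0.51 scoop xy [ 12. -16.]
scene 0.42 scoop xy [62. 27.]
side 0.68 scoop xy [-15.  13.]
wrist 0.94 scoop xy [  8. -23.]
wrist 0.9 scoop xy [-14.  13.]
wrist 0.83 scoop xy [51. 24.]
wrist 0.77 scoop xy [20. 16.]
wrist 0.71 scoop xy [ 36. -11.]
```

```bash
python3 -m jog '[{"tx":0.4,"ty":0,"tz":0,"roll":0,"jaw":0},{"tx":0.3,"ty":0,"tz":0,"roll":0,"jaw":0},{"tx":0,"ty":0,"tz":0,"roll":0,"jaw":0}]'; python3 ice.py
```

```text
time_s: 27.5
position: [0.5034, -0.1855, 0.0985]
tcp_rot: [[-0.089, 0.996, -0.0], [0.996, 0.089, 0.0], [0.0, -0.0, -1.0]]
force: [0.0, 0.6, -2.0]
opening: 0.204
grasp_force: 30.0
scene 0.67 scoop xy [-33.   6.]
scene 0.61 scoop xy [ 23. -11.]
scene 0.54 scoop xy [13. 19.]
scene 0.51 scoop xy [ 51. -11.]
scene 0.48 scoop xy [  7. -24.]
scene 0.39 scoop xy [51. 23.]
side 0.51 scoop xy [17. 18.]
side 0.46 scoop xy [-29.  17.]
side 0.36 scoop xy [38. 28.]
wrist 0.93 scoop xy [ 31. -12.]
wrist 0.79 scoop xy [49. 22.]
wrist 0.73 scoop xy [-27.  14.]
wrist 0.7 scoop xy [ 53. -15.]
wrist 0.65 scoop xy [  1. -23.]
wrist 0.62 scoop xy [19. 17.]
```

```bash
python3 -m jog '[{"tx":0,"ty":0,"tz":-0.4,"roll":0,"jaw":0},{"tx":0,"ty":0,"tz":-0.9,"roll":0,"jaw":0},{"tx":0,"ty":0,"tz":-1.3,"roll":0,"jaw":0},{"tx":0,"ty":0,"tz":-1,"roll":0,"jaw":0},{"tx":0,"ty":0,"tz":-0.6,"roll":0,"jaw":0},{"tx":0,"ty":0,"tz":-0.3,"roll":0,"jaw":0},{"tx":0,"ty":0,"tz":0,"roll":0,"jaw":0}]'; python3 ice.py; python3 pitch.py scene side
```

```text
time_s: 28.5
position: [0.5039, -0.1861, 0.1442]
tcp_rot: [[-0.089, 0.996, 0.001], [0.996, 0.089, -0.001], [-0.001, 0.001, -1.0]]
force: [0.2, 0.5, -1.4]
opening: 0.203
grasp_force: 30.0
scene 0.63 scoop xy [  7. -22.]
scene 0.63 scoop xy [-32.  10.]
scene 0.62 scoop xy [ 51. -14.]
scene 0.57 scoop xy [11. 27.]
scene 0.57 scoop xy [58. 24.]
scene 0.53 scoop xy [ 28. -13.]
side 0.64 scoop xy [49. 23.]
side 0.42 scoop xy [22. 23.]
side 0.37 scoop xy [-33.  20.]
wrist 0.92 scoop xy [19. 17.]
wrist 0.84 scoop xy [ -1. -24.]
wrist 0.72 scoop xy [-28.  14.]
wrist 0.66 scoop xy [52. 23.]
wrist 0.62 scoop xy [ 30. -13.]
pitch deg -0.673497383578805 off 0.08404516477733627 resid [-0.1 -0.5  1.9  3.   0.5 -1.3 -0.2 -0.4  0.7  1.6  0.6 -2.3 -0.9]
lip panx 0.132 z 0.0459
backbot panx 0.018 z 0.0472
backtop panx 0.0186 z 0.0972
barend panx -0.106 z 0.1326
```

```bash
python3 -m jog '[{"tx":0,"ty":0,"tz":-0.5,"roll":0,"jaw":0},{"tx":0,"ty":0,"tz":-1.2,"roll":0,"jaw":0},{"tx":0,"ty":0,"tz":-1.8,"roll":0,"jaw":0},{"tx":0,"ty":0,"tz":-1.8,"roll":0,"jaw":0},{"tx":0,"ty":0,"tz":-1.2,"roll":0,"jaw":0},{"tx":0,"ty":0,"tz":-0.7,"roll":0,"jaw":0},{"tx":0,"ty":0,"tz":-0.2,"roll":0,"jaw":0}]' >/dev/null
python3 -m jog '[{"tx":0.5,"ty":0,"tz":0,"roll":0,"jaw":0},{"tx":1,"ty":0,"tz":0,"roll":0,"jaw":0},{"tx":1.5,"ty":0,"tz":0,"roll":0,"jaw":0},{"tx":2,"ty":0,"tz":0,"roll":0,"jaw":0},{"tx":2.5,"ty":0,"tz":0,"roll":0,"jaw":0},{"tx":2.5,"ty":0,"tz":0,"roll":0,"jaw":0},{"tx":2.5,"ty":0,"tz":0,"roll":0,"jaw":0},{"tx":2.5,"ty":0,"tz":0,"roll":0,"jaw":0}]' >/dev/null
python3 -m jog '[{"tx":2.5,"ty":-0.1,"tz":0,"roll":0,"jaw":0},{"tx":2.5,"ty":-0.1,"tz":0,"roll":0,"jaw":0},{"tx":2.5,"ty":-0.1,"tz":0,"roll":0,"jaw":0},{"tx":2.5,"ty":0,"tz":0,"roll":0,"jaw":0},{"tx":2.5,"ty":0,"tz":0,"roll":0,"jaw":0},{"tx":2.3,"ty":0,"tz":0,"roll":0,"jaw":0},{"tx":2.1,"ty":0,"tz":0,"roll":0,"jaw":0},{"tx":1.9,"ty":0,"tz":0,"roll":0,"jaw":0}]' >/dev/null
python3 -m jog '[{"tx":1.7,"ty":0,"tz":0,"roll":0,"jaw":0},{"tx":1.5,"ty":0,"tz":0,"roll":0,"jaw":0},{"tx":1.3,"ty":0,"tz":0,"roll":0,"jaw":0},{"tx":1.1,"ty":0,"tz":0,"roll":0,"jaw":0},{"tx":0.9,"ty":0,"tz":0,"roll":0,"jaw":0},{"tx":0.7,"ty":0,"tz":0,"roll":0,"jaw":0},{"tx":0.5,"ty":0,"tz":0,"roll":0,"jaw":0},{"tx":0.3,"ty":0,"tz":0,"roll":0,"jaw":0}]'
python3 ice.py; python3 pitch.py scene side
```

```text
time_s: 32.3
position: [0.4635, 0.2303, 0.2175]
tcp_rot: [[-0.089, 0.996, -0.0], [0.996, 0.089, -0.0], [-0.0, -0.0, -1.0]]
force: [-1.2, 0.7, -2.2]
opening: 0.205
grasp_force: 30.0
scene 0.77 scoop xy [11. 17.]
scene 0.63 scoop xy [  7. -18.]
scene 0.61 scoop xy [55. 23.]
scene 0.53 scoop xy [-38.  12.]
scene 0.49 scoop xy [ 36. -11.]
scene 0.49 scoop xy [-410.   51.]
scene 0.44 scoop xy [-329.   21.]
side 0.67 scoop xy [-419.   24.]
side 0.61 scoop xy [ 45. -17.]
side 0.56 scoop xy [16. 15.]
side 0.39 scoop xy [40. 24.]
wrist 0.94 scoop xy [-30.  15.]
wrist 0.69 scoop xy [ 36. -13.]
wrist 0.66 scoop xy [22. 17.]
wrist 0.65 scoop xy [  2. -21.]
wrist 0.62 scoop xy [-182.  -11.]
wrist 0.6 scoop xy [49. 23.]
pitch deg 0.09754626106302963 off 0.07914749810025963 resid [-0.2 -1.7  4.1  2.8  0.7  0.8 -0.6  0.   1.8 -3.9 -2.4]
lip panx 0.5458 z 0.1223
backbot panx 0.4318 z 0.1221
backtop panx 0.4318 z 0.1721
barend panx 0.3067 z 0.2059
```

```bash
python3 -m jog '[{"tx":0.3,"ty":-0.1,"tz":0.2,"roll":0,"jaw":0},{"tx":0.5,"ty":-0.1,"tz":0.4,"roll":0,"jaw":0},{"tx":0.6,"ty":0,"tz":0.5,"roll":0,"jaw":0},{"tx":0.6,"ty":0,"tz":0.4,"roll":0,"jaw":0},{"tx":0.4,"ty":0,"tz":0.3,"roll":0,"jaw":0},{"tx":0.3,"ty":0,"tz":0.1,"roll":0,"jaw":0},{"tx":0.1,"ty":0,"tz":0,"roll":0,"jaw":0},{"tx":0,"ty":0,"tz":0,"roll":0,"jaw":0}]'; python3 ice.py; python3 -c "
from h import *
s=read_state();g=np.array(s['position']);R=np.array(s['tcp_rot']);c=capture('wrist');T=np.eye(4);T[:3,:3]=R;T[:3,3]=g;c['cam_to_world']=T@np.array(c['tool_from_camera'])
for n in('scene','wrist','side'):
  cc=c if n=='wrist' else capture(n)
  for l in landmark_of(n,'bowl_mouth')[:1]: print(n,l['p'],np.round(R.T@(atz(cc,l['point'],.096)-g)*1000-[83,0,0]))
"
```

```text
time_s: 33.8
position: [0.4591, 0.258, 0.1986]
tcp_rot: [[-0.089, 0.996, 0.0], [0.996, 0.089, 0.0], [-0.0, 0.0, -1.0]]
force: [0.6, -0.5, -2.6]
opening: 0.203
grasp_force: 30.0
scene 0.76 scoop xy [15. 18.]
scene 0.73 scoop xy [54. 27.]
scene 0.68 scoop xy [37. -8.]
scene 0.62 scoop xy [-37.  11.]
scene 0.59 scoop xy [-362.   31.]
scene 0.5 scoop xy [  3. -16.]
side 0.59 scoop xy [23. 18.]
side 0.47 scoop xy [-422.   18.]
side 0.41 scoop xy [ 54. -14.]
side 0.38 scoop xy [40. 27.]
wrist 0.96 scoop xy [ 38. -12.]
wrist 0.8 scoop xy [-31.  13.]
wrist 0.76 scoop xy [21. 16.]
wrist 0.72 scoop xy [ -1. -21.]
wrist 0.56 scoop xy [51. 24.]
wrist 0.53 [ -7. -78. 103.]
side 0.76 [-17.  -3. 103.]
```

```bash
python3 -m jog '[{"tx":-5,"ty":0,"tz":0,"roll":0,"jaw":0},{"tx":-5,"ty":0,"tz":0,"roll":0,"jaw":0},{"tx":0,"ty":0,"tz":0,"roll":0,"jaw":0},{"tx":0,"ty":0,"tz":0,"roll":0,"jaw":0},{"tx":0,"ty":0,"tz":0,"roll":0,"jaw":0}]'; python3 ice.py
```

```text
time_s: 34.9
position: [0.468, 0.1587, 0.1987]
tcp_rot: [[-0.089, 0.996, 0.0], [0.996, 0.089, 0.001], [0.0, 0.0, -1.0]]
force: [-0.7, 0.9, -2.2]
opening: 0.202
grasp_force: 30.0
scene 0.68 scoop xy [112. -58.]
scene 0.61 scoop xy [ 28. -12.]
scene 0.61 scoop xy [ 87. -41.]
scene 0.6 scoop xy [-263.   26.]
scene 0.53 scoop xy [ 98. -14.]
scene 0.43 scoop xy [11.  6.]
side 0.6 scoop xy [-327.   17.]
side 0.48 scoop xy [ 1. 18.]
wrist 0.66 scoop xy [59. -8.]
wrist 0.64 scoop xy [ 28. -18.]
wrist 0.58 scoop xy [ 9. 14.]
```

```bash
python3 -m jog '[{"tx":0.3,"ty":0,"tz":0,"roll":0,"jaw":0},{"tx":0.6,"ty":0,"tz":0,"roll":0,"jaw":0},{"tx":0.9,"ty":0,"tz":0,"roll":0,"jaw":0},{"tx":1.2,"ty":0,"tz":0,"roll":0,"jaw":0},{"tx":1.4,"ty":0,"tz":0,"roll":0,"jaw":0},{"tx":1.4,"ty":0,"tz":0,"roll":0,"jaw":0},{"tx":1.4,"ty":0,"tz":0,"roll":0,"jaw":0},{"tx":1.2,"ty":0,"tz":0,"roll":0,"jaw":0}]' >/dev/null;  python3 -m jog '[{"tx":1,"ty":0,"tz":0,"roll":0,"jaw":0},{"tx":0.8,"ty":0,"tz":0,"roll":0,"jaw":0},{"tx":0.6,"ty":0,"tz":0,"roll":0,"jaw":0},{"tx":0.4,"ty":0,"tz":0,"roll":0,"jaw":0},{"tx":0.2,"ty":0,"tz":0,"roll":0,"jaw":0},{"tx":0,"ty":0,"tz":0,"roll":0,"jaw":0}]'; python3 ice.py
```

```text
time_s: 36.6
position: [0.4578, 0.2717, 0.1985]
tcp_rot: [[-0.089, 0.996, -0.0], [0.996, 0.089, -0.0], [-0.0, -0.0, -1.0]]
force: [-0.6, -0.0, -1.6]
opening: 0.201
grasp_force: 30.0
scene 0.7 scoop xy [-376.   30.]
scene 0.67 scoop xy [ 37. -21.]
scene 0.64 scoop xy [-33. -42.]
scene 0.52 scoop xy [18.  7.]
side 0.63 scoop xy [17. 17.]
side 0.52 scoop xy [-438.   16.]
side 0.5 scoop xy [-91.  -7.]
wrist 0.91 scoop xy [ 33. -20.]
wrist 0.7 scoop xy [19. 11.]
```

```bash
python3 -m jog '[{"tx":-5,"ty":0,"tz":0,"roll":0,"jaw":0},{"tx":-5,"ty":0,"tz":0,"roll":0,"jaw":0},{"tx":-1,"ty":0,"tz":0,"roll":0,"jaw":0},{"tx":0,"ty":0,"tz":0,"roll":0,"jaw":0},{"tx":0,"ty":0,"tz":0,"roll":0,"jaw":0}]'; python3 ice.py
```

```text
time_s: 37.4
position: [0.4678, 0.1627, 0.1987]
tcp_rot: [[-0.088, 0.996, 0.0], [0.996, 0.088, 0.001], [0.001, 0.0, -1.0]]
force: [-0.1, 0.7, -1.4]
opening: 0.204
grasp_force: 30.0
scene 0.77 scoop xy [109. -39.]
scene 0.69 scoop xy [136. -39.]
scene 0.61 scoop xy [ 75. -40.]
scene 0.58 scoop xy [-272.   37.]
scene 0.47 scoop xy [ 95. -13.]
side 0.59 scoop xy [12. 15.]
side 0.43 scoop xy [-337.   18.]
wrist 0.53 scoop xy [53. -9.]
```

Run:
```python
from h import *
r=lambda i,w,h:cv2.resize(i,(w,h),interpolation=cv2.INTER_CUBIC)
s=capture("scene")["img"];d=capture("side")["img"];w=capture("wrist")["img"]
cv2.imwrite("pics/c7.png",np.vstack([np.hstack([r(s[260:420,320:533],400,300),r(d[60:210,140:340],400,300)]),np.hstack([r(w,400,300),r(s[110:245,180:360],400,300)])])[:,:,::-1])
```

```text
(no output)
```

View pics/c7.png

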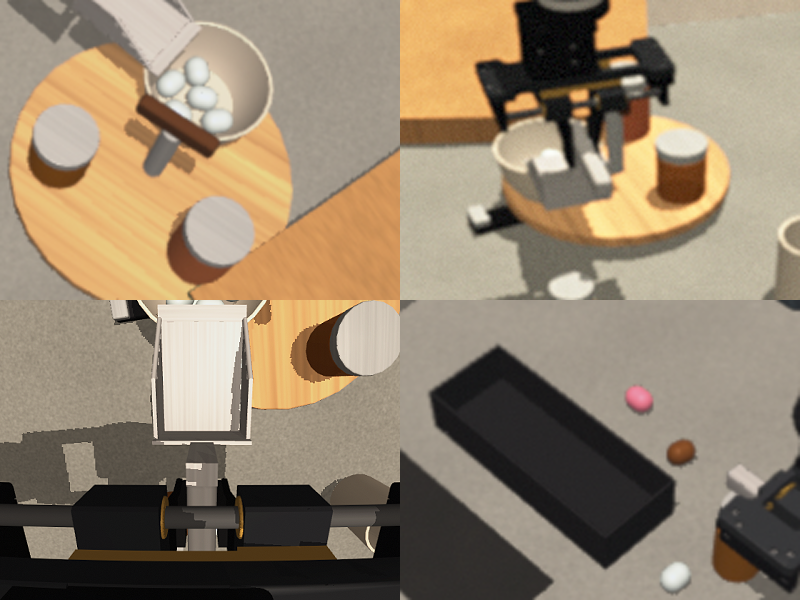

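Picture: five pieces in the bowl (top left), scoop empty, pan empty. One piece fell on the counter beyond the pan's far end, at crop (675,577). I locate it.

```bash
python3 - <<'E'
from h import *
rs=[]
for n in("scene","side"):
    c=capture(n)
    for l in landmark_of(n,"ice0"):
        p=atz(c,l["point"],.013)
        if p[1]<.15: print(n,round(l["p"],2),np.round(l["point"]),np.round(p,4),"panxy",np.round([(p-[.502,-.171,.013])@[-.0886,.996,0],(p-[.502,-.171,.013])@[-.996,-.0886,0]],3))
    for l in trace(n,"ice0"):
        q=np.argwhere(l["pixels"]);p=atz(c,q.mean(0),.013) if len(q) else [9,9]
        if p[1]<.05:
            P=np.float32([atz(c,x,.013)[:2] for x in q])*1000;r=cv2.minAreaRect(P);print(n,"trace",p,r)
    for l in landmark_of(n,"shaker")[:1]: print("shaker",atz(c,l["point"],0))
E
python3 plan.py .5 .1 .2 5.1
```

```text
scene 0.6 [152. 288.] [ 0.3605 -0.1813  0.013 ] panxy [0.002 0.142]
scene 0.53 [177. 306.] [ 0.3805 -0.0882  0.013 ] panxy [0.093 0.114]
scene 0.5 [235. 304.] [0.4964 0.0337 0.013 ] panxy [ 0.204 -0.013]
scene 0.21 [226. 328.] [0.438  0.0504 0.013 ] panxy [0.226 0.044]
scene trace [ 0.38340189 -0.08660696  0.013     ] ((383.6120300292969, -86.0435791015625), (35.19834518432617, 29.640851974487305), 48.539920806884766)
scene trace [ 0.36734644 -0.17631556  0.013     ] ((367.30120849609375, -176.9110565185547), (34.05371856689453, 30.58683204650879), 50.143699645996094)
scene trace [0.49712122 0.03096445 0.013     ] ((496.633056640625, 30.911664962768555), (32.72087860107422, 22.33383560180664), 8.676926612854004)
shaker [0.43477854 0.05093616 0.        ]
side 0.77 [282. 216.] [ 0.387  -0.0791  0.013 ] panxy [0.102 0.106]
side 0.58 [207. 343.] [0.7053 0.082  0.013 ] panxy [ 0.234 -0.225]
side 0.55 [322. 214.] [ 0.3693 -0.1753  0.013 ] panxy [0.007 0.133]
side 0.48 [311. 283.] [ 0.4978 -0.1812  0.013 ] panxy [-0.01   0.005]
side 0.46 [238. 257.] [0.4924 0.0269 0.013 ] panxy [ 0.198 -0.008]
side trace [ 0.36772238 -0.17341703  0.013     ] ((367.1072998046875, -172.30764770507812), (41.591094970703125, 27.234333038330078), 81.35655212402344)
side trace [0.49910689 0.03486549 0.013     ] ((498.6937255859375, 34.79082107543945), (32.25706481933594, 28.241924285888672), 77.38895416259766)
side trace [ 0.38587683 -0.08613014  0.013     ] ((386.1818542480469, -85.63920593261719), (34.54371643066406, 31.174785614013672), 80.98635864257812)
shaker [4.34048377e-01 5.75857207e-02 1.11022302e-16]
t 38.25 pos [0.4676 0.1621 0.1986] yaxis 5.09 q6 1.1 F [-0.2 -0.7 -1.4] open 0.20576779526502964 29.996050000190735
tx ty tz cm [-6.48  2.68 -0.14] roll rad -0.0
```

```bash
python3 -m jog '[{"tx":0,"ty":0,"tz":-3,"roll":-0.05,"jaw":0},{"tx":0,"ty":0,"tz":-1.5,"roll":-0.14,"jaw":0},{"tx":0,"ty":0,"tz":0,"roll":-0.145,"jaw":0},{"tx":0,"ty":0,"tz":0,"roll":-0.145,"jaw":0},{"tx":0,"ty":0,"tz":0,"roll":-0.145,"jaw":0},{"tx":0,"ty":0,"tz":0,"roll":-0.145,"jaw":0},{"tx":0,"ty":0,"tz":0,"roll":-0.145,"jaw":0},{"tx":0,"ty":0,"tz":0,"roll":-0.145,"jaw":0}]' >/dev/null; python3 -m jog '[{"tx":0,"ty":0,"tz":0,"roll":-0.145,"jaw":0},{"tx":0,"ty":0,"tz":0,"roll":-0.145,"jaw":0},{"tx":0,"ty":0,"tz":0,"roll":-0.145,"jaw":0},{"tx":0,"ty":0,"tz":0,"roll":-0.145,"jaw":0},{"tx":0,"ty":0,"tz":0,"roll":-0.145,"jaw":0},{"tx":0,"ty":0,"tz":0,"roll":-0.145,"jaw":0},{"tx":0,"ty":0,"tz":0,"roll":-0.145,"jaw":0},{"tx":0,"ty":0,"tz":0,"roll":-0.145,"jaw":0}]'; python3 plan.py .517 .206 .15 174.5
```

```text
time_s: 39.85
position: [0.4676, 0.1621, 0.2435]
tcp_rot: [[-0.736, -0.677, 0.0], [-0.677, 0.736, 0.0], [-0.0, 0.0, -1.0]]
force: [-0.2, 0.7, -0.8]
opening: 0.203
grasp_force: 30.0
t 39.85 pos [0.4676 0.1621 0.2435] yaxis 132.62 q6 -126.5 F [-0.2  0.7 -0.8] open 0.20256822949354664 29.99576169066131
tx ty tz cm [-6.61 -0.12  9.36] roll rad -0.731
```

```bash
python3 -m jog '[{"tx":0,"ty":0,"tz":0,"roll":0.145,"jaw":0},{"tx":0,"ty":0,"tz":0,"roll":0.149,"jaw":0},{"tx":0,"ty":0,"tz":0,"roll":0.149,"jaw":0},{"tx":0,"ty":0,"tz":0,"roll":0.149,"jaw":0},{"tx":0,"ty":0,"tz":0,"roll":0.149,"jaw":0},{"tx":-4.8,"ty":-0.2,"tz":0,"roll":0,"jaw":0},{"tx":-4.8,"ty":-0.2,"tz":1,"roll":0,"jaw":0},{"tx":-4.8,"ty":-0.2,"tz":1,"roll":0,"jaw":0}]' > /dev/null; python3 -m jog '[{"tx":-0.8,"ty":-0.1,"tz":3,"roll":0,"jaw":0},{"tx":0,"ty":0,"tz":4,"roll":0,"jaw":0},{"tx":0,"ty":0,"tz":2.5,"roll":0,"jaw":0},{"tx":0,"ty":0,"tz":1,"roll":0,"jaw":0},{"tx":0,"ty":0,"tz":0,"roll":0,"jaw":0}]'; python3 plan.py .62 .155 .096 90
```

```text
time_s: 41.15
position: [0.6186, 0.1546, 0.117]
tcp_rot: [[-1.0, 0.003, -0.003], [0.003, 1.0, -0.0], [0.003, -0.0, -1.0]]
force: [0.1, -0.2, -0.2]
opening: 0.206
grasp_force: 30.0
t 41.15 pos [0.6186 0.1546 0.117 ] yaxis 89.83 q6 -85.8 F [ 0.1 -0.2 -0.2] open 0.20626245002946011 29.99616832472384
tx ty tz cm [-0.15  0.04  2.09] roll rad -0.003
```

```bash
python3 -m jog '[{"tx":0,"ty":0,"tz":1.5,"roll":0,"jaw":0},{"tx":0,"ty":0,"tz":0.8,"roll":0,"jaw":0},{"tx":0,"ty":0,"tz":0,"roll":0,"jaw":0.5},{"tx":0,"ty":0,"tz":0,"roll":0,"jaw":0.5},{"tx":0,"ty":0,"tz":0,"roll":0,"jaw":0.5},{"tx":0,"ty":0,"tz":-2,"roll":0,"jaw":0.5},{"tx":0,"ty":0,"tz":-2.5,"roll":0,"jaw":0.5},{"tx":0,"ty":0,"tz":0,"roll":0.14,"jaw":0.5}]'; python3 -m jog '[{"tx":0,"ty":0,"tz":0,"roll":0.149,"jaw":0.5},{"tx":0,"ty":0,"tz":0,"roll":0.149,"jaw":0.5},{"tx":0,"ty":0,"tz":0,"roll":0.149,"jaw":0.5},{"tx":0,"ty":0,"tz":0,"roll":0.149,"jaw":0.5},{"tx":0,"ty":0,"tz":0,"roll":0.149,"jaw":0.5},{"tx":0,"ty":0,"tz":0,"roll":0.149,"jaw":0.5},{"tx":0,"ty":0,"tz":0,"roll":0.149,"jaw":0.5},{"tx":0,"ty":0,"tz":0,"roll":0.149,"jaw":0.5}]' >/dev/null; python3 -m jog '[{"tx":0,"ty":0,"tz":0,"roll":0.149,"jaw":0.5},{"tx":0,"ty":0,"tz":0,"roll":0.149,"jaw":0.5},{"tx":0,"ty":0,"tz":0,"roll":0.149,"jaw":0.5},{"tx":0,"ty":0,"tz":0,"roll":0.149,"jaw":0.5},{"tx":0,"ty":0,"tz":0,"roll":0.149,"jaw":0.5},{"tx":0,"ty":0,"tz":0,"roll":0.149,"jaw":0.5},{"tx":0,"ty":0,"tz":0,"roll":0.149,"jaw":0.5},{"tx":0,"ty":0,"tz":0,"roll":0.149,"jaw":0.5}]'; python3 plan.py .6186 .1546 .0965 -90
```

```text
time_s: 41.95
position: [0.6224, 0.155, 0.1449]
tcp_rot: [[-0.989, 0.146, 0.008], [0.146, 0.989, 0.001], [-0.008, 0.002, -1.0]]
force: [-0.8, 0.4, 0.1]
opening: 0.492
grasp_force: 0.0
time_s: 43.55
position: [0.6199, 0.1548, 0.1414]
tcp_rot: [[0.82, 0.572, 0.001], [0.572, -0.82, 0.0], [0.001, 0.001, -1.0]]
force: [0.0, 0.4, 0.2]
opening: 0.5
grasp_force: 0.0
t 43.55 pos [0.6199 0.1548 0.1414] yaxis -55.12 q6 59.1 F [0.  0.4 0.2] open 0.4996895219376207 0.0
tx ty tz cm [-0.12 -0.06  4.49] roll rad 0.609
```

```bash
python3 -m jog '[{"tx":0,"ty":0,"tz":0,"roll":0.149,"jaw":0.5},{"tx":0,"ty":0,"tz":0,"roll":0.149,"jaw":0.5},{"tx":0,"ty":0,"tz":0,"roll":0.149,"jaw":0.5},{"tx":0,"ty":0,"tz":0,"roll":0.149,"jaw":0.5},{"tx":0.1,"ty":0,"tz":2.5,"roll":0.012,"jaw":0.45},{"tx":0,"ty":0,"tz":2,"roll":0,"jaw":0.35},{"tx":0,"ty":0,"tz":0,"roll":0,"jaw":0},{"tx":0,"ty":0,"tz":0,"roll":0,"jaw":0}]'; python3 -m jog '[{"tx":0,"ty":0,"tz":0,"roll":0,"jaw":0},{"tx":0,"ty":0,"tz":0,"roll":0,"jaw":0},{"tx":0,"ty":0,"tz":0,"roll":0,"jaw":0}]'; python3 plan.py .49 .21 .15 5.1
```

```text
time_s: 44.35
position: [0.6208, 0.1548, 0.096]
tcp_rot: [[1.0, 0.007, 0.0], [0.007, -1.0, 0.0], [0.0, -0.0, -1.0]]
force: [0.2, -0.2, 0.4]
opening: 0.265
grasp_force: 0.0
time_s: 44.65
position: [0.6215, 0.1549, 0.0967]
tcp_rot: [[1.0, 0.007, 0.003], [0.007, -1.0, 0.0], [0.003, -0.0, -1.0]]
force: [0.5, -0.6, 1.3]
opening: 0.202
grasp_force: 30.0
t 44.65 pos [0.6215 0.1549 0.0967] yaxis -89.61 q6 93.6 F [ 0.5 -0.6  1.3] open 0.20162542094060115 29.963590186089277
tx ty tz cm [-13.09  -5.6   -5.36] roll rad 1.489
```

```bash
python3 -m jog '[{"tx":0,"ty":0,"tz":-2,"roll":0,"jaw":0},{"tx":0,"ty":0,"tz":-3,"roll":-0.14,"jaw":0},{"tx":0,"ty":0,"tz":-1.5,"roll":-0.147,"jaw":0},{"tx":0,"ty":0,"tz":0,"roll":-0.147,"jaw":0},{"tx":0,"ty":0,"tz":0,"roll":-0.147,"jaw":0},{"tx":0,"ty":0,"tz":0,"roll":-0.147,"jaw":0},{"tx":0,"ty":0,"tz":0,"roll":-0.147,"jaw":0},{"tx":0,"ty":0,"tz":0,"roll":-0.147,"jaw":0}]' >/dev/null; python3 -m jog '[{"tx":0,"ty":0,"tz":0,"roll":-0.147,"jaw":0},{"tx":0,"ty":0,"tz":0,"roll":-0.147,"jaw":0},{"tx":0,"ty":0,"tz":0,"roll":-0.143,"jaw":0},{"tx":1.5,"ty":-3.7,"tz":0,"roll":0,"jaw":0},{"tx":1.5,"ty":-3.7,"tz":0,"roll":0,"jaw":0},{"tx":1.5,"ty":-3.7,"tz":0,"roll":0,"jaw":0},{"tx":0,"ty":0,"tz":0,"roll":0,"jaw":0},{"tx":0,"ty":0,"tz":0,"roll":0,"jaw":0}]'; python3 plan.py .5157 .211 .099 -6
python3 - <<'E'
from h import *
s=read_state();g=np.array(s["position"]);R=np.array(s["tcp_rot"]);C={n:capture(n) for n in("scene","side")}
for n in C:
    for t in("ice0","scoop_lip","scoop"):
        for l in landmark_of(n,t):
            p=atz(C[n],l["point"],.013 if t=="ice0" else g[2]-.096)
            if .41<p[0]<.6 and -.03<p[1]<.2 and l["p"]>.25:print(t,n,round(l["p"],2),np.round(p,4), "tool",np.round(R.T@(p-g)*1000))
E
```

```text
time_s: 46.25
position: [0.5144, 0.2118, 0.1611]
tcp_rot: [[0.103, 0.995, 0.001], [0.995, -0.103, 0.0], [0.0, 0.001, -1.0]]
force: [1.6, 0.3, -2.3]
opening: 0.205
grasp_force: 30.0
t 46.25 pos [0.5144 0.2118 0.1611] yaxis -5.92 q6 16.8 F [ 1.6  0.3 -2.3] open 0.20530205566760762 29.963416093960404
tx ty tz cm [-0.06  0.13  6.21] roll rad 0.001
ice0 scene 0.47 [0.493  0.0327 0.013 ] tool [-180.   -3.  148.]
scoop_lip scene 0.74 [0.5048 0.0717 0.0651] tool [-140.    5.   96.]
scoop scene 0.75 [0.5039 0.1297 0.0651] tool [-83.  -2.  96.]
ice0 side 0.69 [0.4971 0.0356 0.013 ] tool [-177.    1.  148.]
scoop_lip side 0.89 [0.495  0.0665 0.0651] tool [-146.   -4.   96.]
scoop side 0.55 [0.5058 0.1334 0.0651] tool [-79.  -1.  96.]
```

```bash
python3 -m jog '[{"tx":0,"ty":0,"tz":2,"roll":0,"jaw":0},{"tx":0,"ty":0,"tz":2.2,"roll":0,"jaw":0},{"tx":0,"ty":0,"tz":1.5,"roll":0,"jaw":0},{"tx":0,"ty":0,"tz":0.6,"roll":0,"jaw":0},{"tx":0,"ty":0,"tz":0.1,"roll":0,"jaw":0},{"tx":0,"ty":0,"tz":0,"roll":0,"jaw":0}]'; python3 plan.py .4815 .117 .0965 5.1
```

```text
time_s: 47.25
position: [0.515, 0.2111, 0.0968]
tcp_rot: [[0.105, 0.994, 0.0], [0.994, -0.105, -0.0], [0.0, 0.0, -1.0]]
force: [0.0, 0.1, -1.2]
opening: 0.202
grasp_force: 30.0
t 47.25 pos [0.515  0.2111 0.0968] yaxis -6.02 q6 16.8 F [ 0.   0.1 -1.2] open 0.2018152511954459 29.980507758446038
tx ty tz cm [-9.71 -2.35  0.03] roll rad -0.194
```

```bash
python3 -m jog '[{"tx":-1,"ty":-0.36,"tz":0,"roll":-0.0215,"jaw":0},{"tx":-1.05,"ty":-0.36,"tz":0.05,"roll":-0.0215,"jaw":0},{"tx":-1.05,"ty":-0.36,"tz":0,"roll":-0.0215,"jaw":0},{"tx":-1.05,"ty":-0.36,"tz":0,"roll":-0.0215,"jaw":0},{"tx":-1.05,"ty":-0.36,"tz":0,"roll":-0.0215,"jaw":0},{"tx":-1.05,"ty":-0.36,"tz":0,"roll":-0.0215,"jaw":0}]'; python3 -m jog '[{"tx":-1,"ty":-0.36,"tz":0,"roll":-0.0215,"jaw":0},{"tx":-1,"ty":-0.36,"tz":0,"roll":-0.0215,"jaw":0},{"tx":-0.9,"ty":-0.36,"tz":0,"roll":-0.0215,"jaw":0},{"tx":0,"ty":0,"tz":0,"roll":0,"jaw":0}]'
cat > chk.py <<'E'
from h import *
s=read_state();g=np.array(s["position"]);R=np.array(s["tcp_rot"])
for n in("scene","side","wrist"):
    c=capture(n)
    if n=="wrist":T=np.eye(4);T[:3,:3]=R;T[:3,3]=g;c["cam_to_world"]=T@np.array(c["tool_from_camera"])
    for t in("ice0","scoop_lip"):
        for l in landmark_of(n,t):
            p=R.T@(atz(c,l["point"],g[2]-.096+(.016 if t=="ice0" else 0))-g)*1000
            if abs(p[1])<70 and abs(p[0]+100)<110 and l["p"]>.25:print(t,n,round(l["p"],2),"scoop xy",np.round([-p[0]-81,p[1]]))
E
python3 chk.py; python3 plan.py .4815 .112 .0965 5.1
```

```text
time_s: 47.85
position: [0.4917, 0.1497, 0.0969]
tcp_rot: [[-0.025, 1.0, 0.004], [1.0, 0.025, 0.001], [0.0, 0.004, -1.0]]
force: [0.3, 1.9, 0.1]
opening: 0.204
grasp_force: 30.0
time_s: 48.25
position: [0.4819, 0.1195, 0.0967]
tcp_rot: [[-0.088, 0.996, 0.003], [0.996, 0.088, -0.0], [-0.001, 0.003, -1.0]]
force: [0.6, -0.7, -0.8]
opening: 0.203
grasp_force: 30.0
ice0 scene 0.43 scoop xy [55. -5.]
scoop_lip scene 0.79 scoop xy [62. -6.]
scoop_lip side 0.58 scoop xy [-7. -2.]
t 48.7 pos [0.4818 0.1206 0.0964] yaxis 5.11 q6 -3.9 F [ 2.  -1.6  3. ] open 0.20660877746976272 29.99485172331333
tx ty tz cm [-0.85 -0.1  -0.  ] roll rad 0.0
```

```bash
python3 -m jog '[{"tx":-0.5,"ty":-0.05,"tz":0,"roll":0,"jaw":0},{"tx":-0.4,"ty":-0.05,"tz":0,"roll":0,"jaw":0},{"tx":-0.2,"ty":0,"tz":0,"roll":0,"jaw":0},{"tx":0,"ty":0,"tz":0,"roll":0,"jaw":0}]'; python3 chk.py
```

```text
time_s: 49.1
position: [0.481, 0.1137, 0.0974]
tcp_rot: [[-0.084, 0.996, 0.002], [0.996, 0.084, 0.007], [0.007, 0.003, -1.0]]
force: [-0.2, 19.3, 10.7]
opening: 0.206
grasp_force: 30.0
ice0 scene 0.54 scoop xy [ 59. -10.]
scoop_lip scene 0.76 scoop xy [53.  2.]
```

```bash
python3 -m jog '[{"tx":0.6,"ty":0,"tz":0,"roll":0,"jaw":0},{"tx":0,"ty":0,"tz":-0.5,"roll":0,"jaw":0},{"tx":0,"ty":0,"tz":-0.8,"roll":0,"jaw":0},{"tx":0,"ty":0,"tz":-0.5,"roll":0,"jaw":0},{"tx":0,"ty":0,"tz":-0.2,"roll":0,"jaw":0}]'; python3 chk.py
python3 - <<'E'
from h import *
c=capture("scene")
for l in landmark_of("scene","ice0"): print(round(l["p"],2),np.round(l["point"]),np.round(atz(c,l["point"],.013),3),np.round(atz(c,l["point"],.035),3))
E
```

```text
time_s: 50.05
position: [0.4799, 0.115, 0.1166]
tcp_rot: [[-0.088, 0.996, -0.0], [0.996, 0.088, 0.0], [0.0, -0.0, -1.0]]
force: [-0.6, 0.6, -0.9]
opening: 0.204
grasp_force: 30.0
ice0 scene 0.46 scoop xy [ 52. -13.]
ice0 side 0.38 scoop xy [51. -7.]
0.69 [151. 286.] [ 0.363 -0.184  0.013] [ 0.376 -0.17   0.035]
0.67 [211. 294.] [ 0.471 -0.031  0.013] [ 0.482 -0.019  0.035]
0.62 [323. 438.] [0.427 0.375 0.013] [0.439 0.377 0.035]
0.56 [314. 423.] [0.436 0.34  0.013] [0.447 0.343 0.035]
0.55 [302. 411.] [0.436 0.306 0.013] [0.448 0.309 0.035]
0.54 [321. 412.] [0.467 0.335 0.013] [0.477 0.338 0.035]
0.51 [298. 425.] [0.406 0.318 0.013] [0.418 0.322 0.035]
0.42 [181. 303.] [ 0.395 -0.083  0.013] [ 0.407 -0.071  0.035]
```

```bash
python3 -m jog '[{"tx":0,"ty":0,"tz":-0.5,"roll":0,"jaw":0},{"tx":0,"ty":0,"tz":-1,"roll":0,"jaw":0},{"tx":0,"ty":0,"tz":-1.2,"roll":0,"jaw":0},{"tx":0,"ty":0,"tz":-1.2,"roll":0,"jaw":0},{"tx":0,"ty":0,"tz":-0.7,"roll":0,"jaw":0},{"tx":0,"ty":0,"tz":-0.4,"roll":0,"jaw":0},{"tx":0,"ty":0,"tz":-0.1,"roll":0,"jaw":0}]'; python3 chk.py
```

```text
time_s: 51.3
position: [0.4803, 0.1154, 0.1677]
tcp_rot: [[-0.088, 0.996, 0.001], [0.996, 0.088, 0.0], [-0.0, 0.001, -1.0]]
force: [0.3, -0.4, -1.2]
opening: 0.204
grasp_force: 30.0
ice0 scene 0.56 scoop xy [62. 35.]
ice0 scene 0.5 scoop xy [-3. 11.]
ice0 scene 0.47 scoop xy [ 72. -65.]
scoop_lip scene 0.82 scoop xy [66. -3.]
scoop_lip side 0.78 scoop xy [63. -6.]
```

```bash
cat > rem.py <<'E'
from h import *
for n in("scene","side"):
    c=capture(n);im=c["img"]
    for l in landmark_of(n,"ice0"):
        r,k=np.int32(np.round(l["point"]));print(n,round(l["p"],2),(int(r),int(k)),im[r,k],"z13",np.round(atz(c,l["point"],.013)[:2],3),"z17",np.round(atz(c,l["point"],.017)[:2],3),"z88",np.round(atz(c,l["point"],.088)[:2],3))
E
python3 rem.py
```

```text
scene 0.65 (302, 424) [218 220 214] z13 [0.415 0.323] z17 [0.417 0.323] z88 [0.456 0.334]
scene 0.56 (313, 427) [233 236 232] z13 [0.428 0.344] z17 [0.43  0.344] z88 [0.468 0.354]
scene 0.54 (178, 304) [144  88  50] z13 [ 0.385 -0.09 ] z17 [ 0.387 -0.088] z88 [ 0.428 -0.047]
scene 0.51 (326, 437) [230 231 226] z13 [0.435 0.378] z17 [0.437 0.378] z88 [0.474 0.385]
scene 0.49 (321, 413) [106  65  42] z13 [0.464 0.338] z17 [0.466 0.338] z88 [0.501 0.348]
scene 0.47 (198, 265) [235 238 237] z13 [ 0.5   -0.104] z17 [ 0.501 -0.102] z88 [ 0.534 -0.06 ]
scene 0.43 (302, 410) [233 236 231] z13 [0.438 0.303] z17 [0.44  0.304] z88 [0.477 0.316]
side 0.67 (321, 213) [252 179 194] z13 [ 0.368 -0.172] z17 [ 0.368 -0.175] z88 [ 0.365 -0.232]
side 0.62 (280, 275) [239 242 235] z13 [ 0.5 -0.1] z17 [ 0.5   -0.104] z88 [ 0.485 -0.168]
side 0.46 (282, 213) [158  89  48] z13 [ 0.381 -0.078] z17 [ 0.381 -0.082] z88 [ 0.377 -0.148]
side 0.41 (140, 216) [149 152 138] z13 [0.464 0.439] z17 [0.463 0.432] z88 [0.451 0.318]
side 0.4 (147, 214) [198 186 160] z13 [0.454 0.404] z17 [0.453 0.398] z88 [0.443 0.287]
```

The last piece lies in the pan: both cameras agree on (0.50, -0.103), pan x +0.07, and five are in the bowl. Now the scoop back to the mat.

```bash
python3 plan.py .657 -.083 .11 5.1; python3 -m jog '[{"tx":-2,"ty":1.5,"tz":-2,"roll":0,"jaw":0},{"tx":-3.6,"ty":2.7,"tz":0,"roll":0,"jaw":0},{"tx":-3.6,"ty":2.7,"tz":0,"roll":0,"jaw":0},{"tx":-3.6,"ty":2.7,"tz":0,"roll":0,"jaw":0},{"tx":-3.6,"ty":2.7,"tz":0,"roll":0,"jaw":0},{"tx":-3.6,"ty":2.7,"tz":0,"roll":0,"jaw":0},{"tx":-1,"ty":0.6,"tz":0,"roll":0,"jaw":0},{"tx":0,"ty":0,"tz":0,"roll":0,"jaw":0}]'; python3 plan.py .657 -.083 .11 5.1; python3 -c "
from h import *
for n in('scene','side'):
  c=capture(n)
  for t in('scoop','scoop_lip'):
    for l in landmark_of(n,t)[:1]: print(n,t,l['p'],atz(c,l['point'],read_state()['position'][2]-.096))
"
```

```text
t 51.95 pos [0.4801 0.1154 0.167 ] yaxis 5.07 q6 -4.6 F [ 0.4  0.4 -0.9] open 0.20306772177084223 29.980659554712474
tx ty tz cm [-21.32  15.87   5.69] roll rad -0.001
time_s: 52.75
position: [0.6549, -0.082, 0.1865]
tcp_rot: [[-0.086, 0.996, 0.0], [0.996, 0.086, -0.0], [-0.0, 0.0, -1.0]]
force: [-0.7, -0.4, -1.5]
opening: 0.206
grasp_force: 30.0
t 52.75 pos [ 0.6549 -0.082   0.1865] yaxis 4.92 q6 -21.7 F [-0.7 -0.4 -1.5] open 0.20599295542277207 29.980467692948878
tx ty tz cm [-0.12  0.2   7.65] roll rad -0.003
scene scoop 0.6 [ 0.66125594 -0.17504752  0.09028825]
scene scoop_lip 0.84 [ 0.66668571 -0.22668412  0.09048763]
side scoop_lip 0.56 [ 0.65936607 -0.226177    0.09112892]
```

```bash
python3 -m jog '[{"tx":0,"ty":0.2,"tz":3,"roll":0,"jaw":0},{"tx":0,"ty":0,"tz":3,"roll":0,"jaw":0},{"tx":0,"ty":0,"tz":1.8,"roll":0,"jaw":0},{"tx":0,"ty":0,"tz":0.5,"roll":0,"jaw":0},{"tx":0,"ty":0,"tz":0.1,"roll":0,"jaw":0},{"tx":0,"ty":0,"tz":0,"roll":0,"jaw":0}]'; python3 -m jog '[{"tx":0,"ty":0,"tz":0.15,"roll":0,"jaw":0},{"tx":0,"ty":0,"tz":0,"roll":0,"jaw":0.5},{"tx":0,"ty":0,"tz":0,"roll":0,"jaw":0.6},{"tx":0,"ty":0,"tz":0,"roll":0,"jaw":0.6},{"tx":0,"ty":0,"tz":0,"roll":0,"jaw":0.6},{"tx":0,"ty":0,"tz":-2,"roll":0,"jaw":0.6},{"tx":0,"ty":0,"tz":-4,"roll":0,"jaw":0.6},{"tx":0,"ty":0,"tz":-4,"roll":0,"jaw":0.6}]'; python3 -m jog '[{"tx":0,"ty":0,"tz":-4,"roll":0,"jaw":0.6},{"tx":0,"ty":0,"tz":-2,"roll":0,"jaw":0.6},{"tx":0,"ty":0,"tz":0,"roll":0,"jaw":0.6},{"tx":0,"ty":0,"tz":0,"roll":0,"jaw":0.6}]'; python3 rem.py | cut -c1-90
python3 - <<'E'
from h import *
C={n:capture(n) for n in("scene","side")}
for t in("scoop","scoop_lip","scoop_grip","front_mark","caddy_handle","bowl_mouth","mug","shaker"):
    rs=[ray(C[n],*l["point"]) for n in C for l in landmark_of(n,t)[:1]]
    if len(rs)==2: print(t,*[np.round(x,4) for x in tri(rs)])
E
```

```text
time_s: 53.65
position: [0.6568, -0.0797, 0.1042]
tcp_rot: [[-0.089, 0.996, 0.002], [0.996, 0.089, -0.001], [-0.001, 0.002, -1.0]]
force: [-0.2, 0.0, -1.5]
opening: 0.204
grasp_force: 30.0
time_s: 54.45
position: [0.6554, -0.0797, 0.2017]
tcp_rot: [[-0.088, 0.996, -0.002], [0.996, 0.088, 0.001], [0.001, -0.002, -1.0]]
force: [0.4, -0.9, 0.1]
opening: 0.593
grasp_force: 0.0
time_s: 54.85
position: [0.6557, -0.0798, 0.2613]
tcp_rot: [[-0.088, 0.996, -0.0], [0.996, 0.088, 0.0], [0.0, -0.0, -1.0]]
force: [-0.6, -0.3, -0.3]
opening: 0.597
grasp_force: 0.0
scene 0.68 (322, 439) [231 234 233] z13 [0.426 0.375] z17 [0.428 0.376] z88 [0.466 0.382]
scene 0.64 (178, 302) [79 48 28] z13 [ 0.39  -0.093] z17 [ 0.392 -0.09 ] z88 [ 0.432 -0.04
scene 0.58 (298, 423) [224 226 220] z13 [0.409 0.317] z17 [0.411 0.317] z88 [0.45  0.328]
scene 0.56 (301, 411) [229 231 225] z13 [0.433 0.303] z17 [0.435 0.304] z88 [0.472 0.316]
scene 0.54 (320, 414) [134 117 114] z13 [0.46  0.337] z17 [0.462 0.338] z88 [0.497 0.347]
scene 0.52 (315, 422) [156 158 152] z13 [0.439 0.341] z17 [0.441 0.342] z88 [0.478 0.351]
sc
[... 366 characters left out ...]
.6 (281, 276) [181 186 172] z13 [ 0.502 -0.104] z17 [ 0.501 -0.108] z88 [ 0.486 -0.1
side 0.45 (321, 212) [253 171 191] z13 [ 0.366 -0.172] z17 [ 0.366 -0.176] z88 [ 0.363 -0.
side 0.36 (147, 214) [205 193 163] z13 [0.454 0.405] z17 [0.454 0.399] z88 [0.443 0.287]
side 0.36 (142, 229) [254 254 247] z13 [0.496 0.419] z17 [0.496 0.413] z88 [0.481 0.3  ]
scoop [ 0.6623 -0.1651  0.0057] [0.0043 0.0043]
scoop_lip [ 0.6412 -0.1729 -0.0331] [0.0474 0.0474]
scoop_grip [ 0.6537 -0.0639  0.1034] [0.0042 0.0042]
caddy_handle [0.5417 0.3695 0.1486] [0.0032 0.0032]
bowl_mouth [0.4542 0.3436 0.0964] [0.0015 0.0015]
mug [0.7105 0.0857 0.0081] [0.0015 0.0015]
shaker [ 0.4218  0.0368 -0.0035] [0.0029 0.0029]
```

```bash
python3 -c "
from rig import *
print(hand_in())"
```

```text
the job is handed in; nothing more can be done
None
```

I handed the job in at about 55 s (no verdict came back): the bowl is at the front mark with five pieces of ice, the sixth is in the pan after I recovered it from the counter with the scoop, the scoop is back on its mat, and on camera estimates the mug has not moved noticeably and the spice jar reads about 14 mm off its first reading, inside the 30 mm limit.

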